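# Unstack the solder reels onto their stands

### The job

Tidy the solder reels: take the stack of four apart from the top and put each reel on the stand whose foot matches its size (smallest reel on the smallest foot, and so on up to the largest), one after another from smallest to largest, each sitting flat on its foot with the spindle in its bore. Keep the reels upright all the time, and leave the component jar and the tip cleaner where they are.

Things in the scene. Friction and masses are not known exactly. Their poses are not given: they have to be found in the camera images.
- reel_largest: solder reel no. 1 in size: rigid upright spool 64 mm in diameter all the way up (full, winding flush) and 56 mm tall, about 450 g (+-25 %), teal flanges, white paper disc on the top face, silver winding; 20 mm bore right through its middle. At the start at the bottom of the stack, on the table. Origin: centre of its underside; z up its axis.
- reel_large: solder reel no. 2 in size: rigid upright spool 54 mm in diameter all the way up (full, winding flush) and 48 mm tall, about 300 g (+-25 %), teal flanges, white paper disc on the top face, silver winding; 20 mm bore right through its middle. At the start on top of reel_largest, flat and centred to within about 3 mm. Origin: centre of its underside; z up its axis.
- reel_small: solder reel no. 3 in size: rigid upright spool 44 mm in diameter all the way up (full, winding flush) and 42 mm tall, about 180 g (+-25 %), teal flanges, white paper disc on the top face, silver winding; 20 mm bore right through its middle. At the start on top of reel_large, flat and centred to within about 3 mm. Origin: centre of its underside; z up its axis.
- reel_smallest: solder reel no. 4 in size: rigid upright spool 34 mm in diameter all the way up (full, winding flush) and 36 mm tall, about 90 g (+-25 %), teal flanges, white paper disc on the top face, silver winding; 20 mm bore right through its middle. At the start on top of reel_small, flat and centred to within about 3 mm. Origin: centre of its underside; z up its axis.
- stand_largest: reel stand no. 1 in size, fixed to the table: flat white disc foot 72 mm in diameter and 6 mm thick with a steel spindle 6 mm thick at its centre, rising to 32 mm above the table (top 6 mm tapered to 3 mm). It belongs to the 64 mm reel, which rests on the foot with the spindle in its bore. Origin: centre of its underside, at table height; z up along the spindle.
- stand_large: reel stand no. 2 in size, fixed to the table: flat white disc foot 62 mm in diameter and 6 mm thick with a steel spindle 6 mm thick at its centre, rising to 32 mm above the table (top 6 mm tapered to 3 mm). It belongs to the 54 mm reel, which rests on the foot with the spindle in its bore. Origin: centre of its underside, at table height; z up along the spindle.
- stand_small: reel stand no. 3 in size, fixed to the table: flat white disc foot 52 mm in diameter and 6 mm thick with a steel spindle 6 mm thick at its centre, rising to 32 mm above the table (top 6 mm tapered to 3 mm). It belongs to the 44 mm reel, which rests on the foot with the spindle in its bore. Origin: centre of its underside, at table height; z up along the spindle.
- stand_smallest: reel stand no. 4 in size, fixed to the table: flat white disc foot 42 mm in diameter and 6 mm thick with a steel spindle 6 mm thick at its centre, rising to 32 mm above the table (top 6 mm tapered to 3 mm). It belongs to the 34 mm reel, which rests on the foot with the spindle in its bore. Origin: centre of its underside, at table height; z up along the spindle.
- parts_jar: bystander: a small clear component jar with a white cap, 30 mm in diameter, 50 mm tall, loose on the table. Origin: centre of its underside.
- tip_cleaner: bystander: a black round soldering-tip cleaner with a brass top, 64 mm in diameter, 50 mm tall, loose on the table. Origin: centre of its underside.

How it is judged:
On the way, in this order (a step that is already met when the one before it is completed fails the run):
1. the 34 mm reel sits flat on its own stand, spindle in its bore, let go (horizontal distance between reel_smallest and stand_smallest below 0.01 m and z of reel_smallest in the frame of stand_smallest between 0.003 and 0.01 m and angle between reel_smallest's own z axis and vertical below 0.09 rad and contact force between the fingers and reel_smallest below 0.1 N and linear speed of reel_smallest below 0.03 m/s), for 0.2 s.
2. the 44 mm reel sits flat on its own stand, spindle in its bore, let go (horizontal distance between reel_small and stand_small below 0.01 m and z of reel_small in the frame of stand_small between 0.003 and 0.01 m and angle between reel_small's own z axis and vertical below 0.09 rad and contact force between the fingers and reel_small below 0.1 N and linear speed of reel_small below 0.03 m/s), for 0.2 s.
3. the 54 mm reel sits flat on its own stand, spindle in its bore, let go (horizontal distance between reel_large and stand_large below 0.01 m and z of reel_large in the frame of stand_large between 0.003 and 0.01 m and angle between reel_large's own z axis and vertical below 0.09 rad and contact force between the fingers and reel_large below 0.1 N and linear speed of reel_large below 0.03 m/s), for 0.2 s.
4. the 64 mm reel sits flat on its own stand, spindle in its bore, let go (horizontal distance between reel_largest and stand_largest below 0.01 m and z of reel_largest in the frame of stand_largest between 0.003 and 0.01 m and angle between reel_largest's own z axis and vertical below 0.09 rad and contact force between the fingers and reel_largest below 0.1 N and linear speed of reel_largest below 0.03 m/s), for 0.2 s.
At the end, for the whole second after the job is handed in: Each of the four reels stands at rest on its own stand: its axis within 10 mm of the spindle's, its underside 3 to 10 mm above the table (the foot's top is at 6 mm), tilted less than 5 degrees (horizontal distance between reel_smallest and stand_smallest below 0.01 m and z of reel_smallest in the frame of stand_smallest between 0.003 and 0.01 m and angle between each of reel_smallest, reel_small, reel_large, reel_largest's own z axis and vertical below 0.09 rad and linear speed of each of reel_smallest, reel_small, reel_large, reel_largest below 0.02 m/s and horizontal distance between reel_small and stand_small below 0.01 m and z of reel_small in the frame of stand_small between 0.003 and 0.01 m and horizontal distance between reel_large and stand_large below 0.01 m and z of reel_large in the frame of stand_large between 0.003 and 0.01 m and horizontal distance between reel_largest and stand_largest below 0.01 m and z of reel_largest in the frame of stand_largest between 0.003 and 0.01 m); the robot touches nothing.
It fails at once if a reel is tipped more than 40 degrees from upright (angle between any of reel_largest, reel_large, reel_small, reel_smallest's own z axis and vertical above 0.7 rad).
It fails at once if the jar or the tip cleaner is moved by more than 30 mm or knocked over (distance of any of parts_jar, tip_cleaner from where it was at the start of the episode above 0.03 m or angle between any of parts_jar, tip_cleaner's own z axis and vertical above 0.5 rad).
It also fails if it takes over 118 s, if anything falls off the work surface, if the arm or the gripper's body presses on something with over 40 N, if the wrist force passes 120 N, or if a joint passes its speed limit or range.

### The arm

A 6-joint arm with a two-finger parallel gripper is mounted at the origin on the work surface. World frame = base frame: x ahead of the robot, y to its left, z up, the work surface at z = 0. Lengths are in m, angles in rad, forces in N, time in s.
With the tool pointing down it reaches from about 0.275 to 0.85 m from the base axis. Payload 5.2 kg.
Tool frame: the origin (TCP) lies at the very end of the fingers, on their centre line; the grasp point (between the pads) lies 19 mm behind it (manip.tcp_to_grasp is the distance from the TCP to the grasp point, in m); z points along the fingers, y is the line along which they close (so a half turn about z gives the same grasp; the last joint's range is limited). The gripper opens to 85 mm and grips with 20 to 120 N. Pads are 22 mm wide; open, the fingers measure 114 mm over their backs; the gripper's body (76 mm by 85 mm) begins 54 mm behind the grasp point. The pads swing forward as they close: fully open they stand 13 mm farther back than shut.
Start: joints at [-1.341, 0.259, 1.535, -0, 1.348, -0.203], TCP at [0.231, -0.499, 0.194] pointing down, gripper open.
Joint ranges: [-3.14, 3.14], [-0.91, 2.08], [0.19, 2.58], [-1.22, 4.36], [0.22, 2.71], [-3.12, 3.12]. Speed limits (rad/s): [2.57, 2.57, 3.14, 3.14, 3.14, 3.14].

### API

Orientations are given as a rotation vector (axis times angle).
In Python, from rig import manip gives the robot as it stands. The module is installed in compiled form; this text tells all that it offers.
- The arm moves only by the tool arm_command, never from a script. Its argument "steps" is a list of rows, each an object of numbers: "gripper": the closure, from 0 (fully open) to 1 (shut); "x", "y", "z": the shift along the tool's x, y, z in mm; "roll": the turn about the tool's z in degrees. A call has 1 to 5 rows; each row is the pose to reach, as a shift and turn from the pose commanded when the call began, along the tool's axes at that moment; what a row does not reach only later rows make up. A row lasts 1/12 s, in which the tool goes at most 41.7 mm and 7.16 degrees, less where a joint would pass 70% of its speed; a pose out of reach is approached as far as the arm can. A call with a gripper value outside its range is refused whole. The fingers move at their own pace and stop on an object; the grip force is fixed at half the most. Time passes only in rows, so rows that repeat a pose let the fingers close. It gives the time, the measured TCP pose, the force, the opening and the grip force at its end, in the units of the state.
- manip.sense(): the state, without advancing time (a new reading comes with each control period).
- manip.read_camera(name): name is "side" or "top" or "wrist"; returns a dict with "image" (400x640x3 uint8, red, green, blue), "K" (3x3 intrinsics, pixels), "position" and "orientation" of the camera in the world. Camera axes: x right, y up, looking along -z (the intrinsics and any distortion apply to the point x, -y, -z); pixel columns grow to the right and rows downward; lengths in m; the calibration is good to about 2 mm. A picture is of the moment at which its call begins. There is no depth.
- manip.sign_off(): hands the job in; it is judged then, once.
The state is a dict: "time_s": time; "joint_pos": joint angles; "joint_velocities": joint speeds; "effort": joint torques, N m; "ee_pos": TCP position; "orientation": TCP orientation; "force": force on the tool from outside, world axes, zero at the start; "moment": the same for the moment, N m; "finger_gap": finger opening in m; "grip_force": force on a finger pad.
Only numpy, scipy, OpenCV 4.12 (cv2) and the standard library are available. Lean on these libraries where they do the work, as an engineer would, in place of code of your own. Each camera call takes 0.05 s, during which the arm holds its last target. There are 200 camera calls.

## Working session

There is one attempt and no reset: what is moved stays moved. The work goes in short steps, Python scripts to look and compute and a tool call to move; the robot and the scene stay as the last step left them, time stands still between calls to the robot, and variables do not carry over. Pictures are saved under pics/ and viewed, at most 16 in all, crops included, and the job is handed in when it is done.

Besides the shell and the picture viewer there is one more tool, called in YAML: its name, and indented under it one key for each argument. arm_command: Moves the arm, as the interface text tells. Its arguments: {"type":"object","properties":{"steps":{"type":"array"}},"required":["steps"]}

```bash
mkdir -p pics; cat > h.py <<'E'
import numpy as np, cv2
from scipy.spatial.transform import Rotation as R
from rig import manip
def rot(o):
    o=np.array(o,float)
    return o if o.shape==(3,3) else (R.from_rotvec(o).as_matrix() if o.size==3 else R.from_quat(o).as_matrix())
def snap(n,f=None):
    c=manip.read_camera(n)
    if f: cv2.imwrite('pics/'+f,c['image'][:,:,::-1])
    return c
def plane(c,u,v,z):
    d=np.linalg.inv(c['K'])@np.array([u,v,1.]); d=rot(c['orientation'])@(d*[1,-1,-1])
    p=np.array(c['position']); return p+d*(z-p[2])/d[2]
def proj(c,P):
    q=rot(c['orientation']).T@(np.array(P)-c['position'])*[1,-1,-1]; q=c['K']@q; return q[:2]/q[2]
E
python3 - <<'E'
from h import *
for n in ['top','side']:
    c=snap(n,n+'0.png'); print({k:v for k,v in c.items() if k!='image'})
print(manip.sense(), manip.tcp_to_grasp)
E
```

```text
{'K': array([[437.39767232,   0.        , 318.64588031],
       [  0.        , 437.39767232, 206.1227796 ],
       [  0.        ,   0.        ,   1.        ]]), 'position': array([ 0.37179446, -0.00687859,  1.317674  ]), 'orientation': array([ 0.13763699, -0.10745124, -1.55489942])}
{'K': array([[368.64264697,   0.        , 319.03957872],
       [  0.        , 368.64264697, 199.01841421],
       [  0.        ,   0.        ,   1.        ]]), 'position': array([0.41240558, 0.5402675 , 0.75310743]), 'orientation': array([ 0.12293068, -1.02958754, -2.7424191 ])}
{'time_s': 0.1, 'joint_pos': array([-1.34078695e+00,  2.59292388e-01,  1.53593078e+00,  2.06746010e-05,
        1.34801144e+00, -2.02788547e-01]), 'joint_velocities': array([-0.00205991, -0.00303469, -0.00276361,  0.00080153, -0.00024657,
       -0.00075462]), 'effort': array([ 2.73917060e-03, -4.46968281e+01, -2.91246969e+01, -3.10098712e-04,
        6.23797954e-03,  2.21329736e-05]), 'ee_pos': array([ 0.23059144, -0.49876052,  0.19306309]), 'orientation': array([-3.06671897e+00, -6.74184228e-01,  3.43669715e-06]), 'force': array([0.42403918, 0.42379592, 0.15792883]), 'moment': array([ 0.05596257, -0.00326024, -0.01417696]), 'grip_force': 0.0, 'finger_gap': 0.0856620303130907} 0.0187
```

View pics/top0.png

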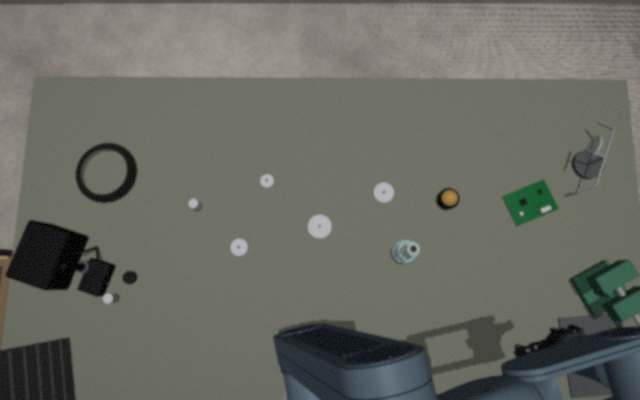

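View pics/side0.png

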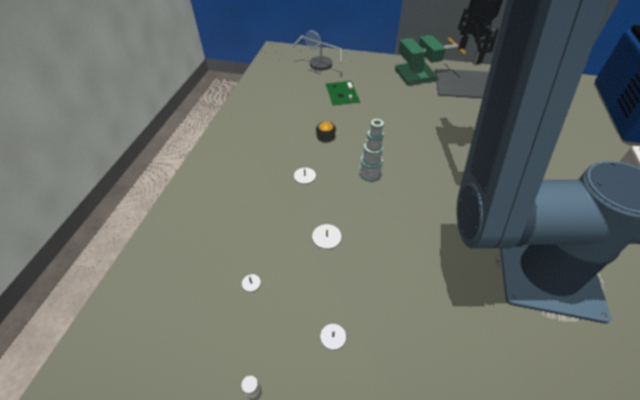

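The top view shows the four feet at about (384,192), (319,226), (267,181) and (239,247). The stack top is at (413,249), the jar at (194,204) and the cleaner at (449,198). The side view shows the same layout with the feet at (305,175), (327,236), (251,283) and (333,336).

```bash
cat >> h.py <<'E'
def blobs(c,lo=150,amin=15):
    im=c['image'].astype(int); m=((im.min(2)>lo)&(im.max(2)-im.min(2)<30)).astype(np.uint8)
    m=cv2.morphologyEx(m,cv2.MORPH_CLOSE,np.ones((5,5),np.uint8))
    out=[]
    for k in cv2.findContours(m,cv2.RETR_EXTERNAL,cv2.CHAIN_APPROX_NONE)[0]:
        if cv2.contourArea(k)>amin and len(k)>=5:
            out.append((k,)+cv2.fitEllipse(k))
    return out
E
python3 - <<'E'
from h import *
for n in ['top','side']:
    c=snap(n)
    for k,ce,ax,a in blobs(c):
        if n=='side' and (ce[1]<110 or ce[0]>450): continue
        p=plane(c,*ce,0.006); q=np.array([plane(c,*x[0],0.006)[:2] for x in k]); 
        if len(k)<150: print(n,np.round(ce,1),p.round(4)[:2],'diam',np.sqrt(4/np.pi*cv2.contourArea((q*1e4).astype(np.float32)))/1e4, 'z182',plane(c,*ce,.182).round(4)[:2])
    for u,v in ([(413,249),(405,253)] if n=='top' else [(377,124),(371,172)]): print('stack',plane(c,u,v,.182),plane(c,u,v,0.03))
    im=c['image'][225:280,380:435] if n=='top' else c['image'][110:190,345:400]
    cv2.imwrite(f'pics/{n}_st.png',cv2.resize(im[:,:,::-1],None,fx=7,fy=7,interpolation=2))
c=snap('wrist','w0.png');print(c['K'],c['position'],rot(c['orientation']))
E
```

```text
top [107.2 298.1] [0.2954 0.643 ] diam 0.024097567693941876 z182 [0.3056 0.5558]
top [238.5 246.9] [0.4517 0.2587] diam 0.04793885169682033 z182 [0.441  0.2231]
top [319.1 226. ] [0.5176 0.0177] diam 0.0678728109156854 z182 [0.498  0.0144]
top [545.1 208.9] [ 0.5774 -0.6607] diam 0.013785839538792567 z182 [ 0.5498 -0.5729]
top [192.7 202.8] [0.5844 0.4049] diam 0.02474079512351324 z182 [0.5559 0.3497]
top [383.4 192. ] [ 0.6241 -0.1767] diam 0.0578950730593055 z182 [ 0.5902 -0.154 ]
top [266.4 180.3] [0.657  0.1814] diam 0.037620037396243415 z182 [0.6187 0.1562]
stack [ 0.44139882 -0.22862022  0.182     ] [ 0.45071475 -0.25829839  0.03      ]
stack [ 0.43086098 -0.20788845  0.182     ] [ 0.43876652 -0.23479186  0.03      ]
side [249.  383.6] [0.5871 0.3808] diam 0.0299209028350712 z182 [0.5459 0.4184]
side [332.7 336. ] [0.4521 0.2582] diam 0.0521450371200968 z182 [0.4428 0.3247]
side [250.6 282.3] [0.6565 0.1804] diam 0.04237074508358434 z182 [0.599  0.2652]
side [326.4 235.7] [0.5172 0.0175] diam 0.0726443287944337 z182 [0.4925 0.1406]
side [304.4 174.8] [ 0.6234 -0.1763] diam 0.06228887664845308 z182 [ 0.5737 -0.0075]
side [376.9 122. ] [ 0.4516 -0.4662] diam 0.03681369375471454 z182 [ 0.4424 -0.2291]
stack [ 0.44112158 -0.2211114   0.182     ] [ 0.44876433 -0.42375207  0.03      ]
stack [ 0.43301642 -0.04819508  0.182     ] [ 0.43850199 -0.20481414  0.03      ]
[[315.23332901   0.         318.20387781]
 [  0.         315.23332901 200.09894566]
 [  0.           0.           1.        ]] [ 0.3073859  -0.46326328  0.37300784] [[ 4.20761542e-01  8.58266678e-01  2.93833342e-01]
 [-9.07171250e-01  3.98001397e-01  1.36510845e-01]
 [ 2.16629413e-04 -3.23995674e-01  9.46058537e-01]]
```

View pics/w0.png

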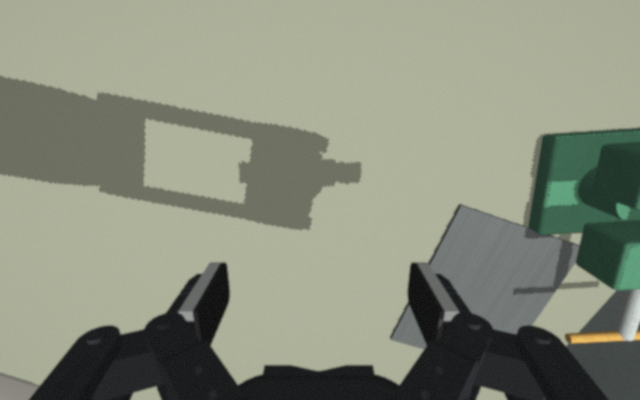

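arm_command:
  steps:
    - {"gripper": 0, "z": -30, "roll": 7}
    - {"gripper": 0, "z": -60, "roll": 14}
    - {"gripper": 0, "z": -60, "roll": 21}
    - {"gripper": 0, "z": -60, "roll": 24.8}
    - {"gripper": 0, "z": -60, "roll": 24.8}

```text
invalid input at $.steps[0]: expected keys gripper, x, y, z, roll
```

arm_command:
  steps:
    - {"gripper": 0, "x": 25, "y": -30}
    - {"gripper": 0, "x": 50, "y": -60}
    - {"gripper": 0, "x": 75, "y": -90}
    - {"gripper": 0, "x": 100, "y": -120}
    - {"gripper": 0, "x": 120, "y": -150}

```text
invalid input at $.steps[0]: expected keys gripper, x, y, z, roll
```

```bash
cat >> h.py <<'E'
T=dict(smallest=(.6568,.181),small=(.452,.2585),large=(.6238,-.1765),largest=(.5174,.0176))
def go(x,y,z):
    s=manip.sense(); Rm=rot(s['orientation']); d=Rm.T@(np.array([x,y,z])-s['ee_pos'])*1000
    print('t',s['time_s'],'tcp',s['ee_pos'].round(4),'yaw',np.degrees(np.arctan2(Rm[1,0],Rm[0,0])).round(2),'gap',round(s['finger_gap'],4),'F',s['force'].round(1),'shift mm',d.round(1))
E
python3 -c "
from h import *
go(.442,-.229,.25)
c=snap('wrist','w1.png')
print(proj(c,[.442,-.229,.182]))"
```

```text
t 0.25 tcp [ 0.2306 -0.499   0.1934] yaw 24.8 gap 0.0854 F [-0.4 -0.   0.1] shift mm [ 305.1 -156.5  -56.4]
[-132.05575858 -581.15394585]
```

View pics/w1.png

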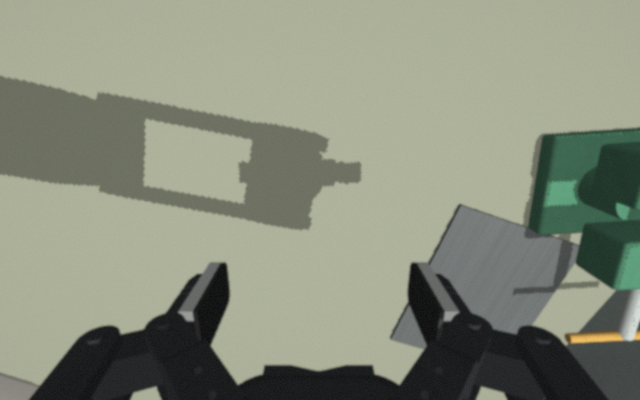

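The view is unchanged because both calls were refused: every row needs all five keys.

arm_command:
  steps:
    - {"gripper": 0, "x": 0, "y": 0, "z": -30, "roll": 7}
    - {"gripper": 0, "x": 0, "y": 0, "z": -60, "roll": 14}
    - {"gripper": 0, "x": 0, "y": 0, "z": -60, "roll": 21}
    - {"gripper": 0, "x": 0, "y": 0, "z": -60, "roll": 24.8}
    - {"gripper": 0, "x": 0, "y": 0, "z": -60, "roll": 24.8}

```text
time_s: 0.72
ee_pos: [0.2308, -0.4995, 0.2544]
orientation: [3.14, -0.004, 0.0]
force: [0.0, -0.0, 0.2]
finger_gap: 0.0855
grip_force: 0.0
```

arm_command:
  steps:
    - {"gripper": 0, "x": 20, "y": -30, "z": 0, "roll": 0}
    - {"gripper": 0, "x": 45, "y": -60, "z": 0, "roll": 0}
    - {"gripper": 0, "x": 70, "y": -90, "z": 0, "roll": 0}
    - {"gripper": 0, "x": 95, "y": -120, "z": 0, "roll": 0}
    - {"gripper": 0, "x": 120, "y": -150, "z": 0, "roll": 0}

```text
time_s: 1.13
ee_pos: [0.3513, -0.3476, 0.2534]
orientation: [-3.141, -0.003, 0.001]
force: [1.3, -0.9, 0.2]
finger_gap: 0.0852
grip_force: 0.0
```

```bash
python3 -c "
from h import *
go(.442,-.229,.25)
c=snap('wrist')
print(proj(c,[.442,-.229,.182]))"
```

```text
t 1.1333 tcp [ 0.3513 -0.3476  0.2534] yaw 0.11 gap 0.0852 F [ 1.3 -0.9  0.2] shift mm [  91.  -118.4    3.4]
[160.28799046  82.72225129]
```

arm_command:
  steps:
    - {"gripper": 0, "x": 20, "y": -27, "z": 0, "roll": 0}
    - {"gripper": 0, "x": 42, "y": -55, "z": 0, "roll": 0}
    - {"gripper": 0, "x": 65, "y": -85, "z": 0, "roll": 0}
    - {"gripper": 0, "x": 91, "y": -118, "z": 0, "roll": 0}
    - {"gripper": 0, "x": 91, "y": -118, "z": 0, "roll": 0}

```text
time_s: 1.6
ee_pos: [0.4449, -0.2253, 0.2536]
orientation: [-3.138, -0.014, -0.003]
force: [-1.8, 0.2, -0.2]
finger_gap: 0.0854
grip_force: 0.0
```

```bash
python3 -c "
from h import *
go(.442,-.229,.15)
c=snap('wrist','w2.png')
print(proj(c,[.442,-.229,.182]),proj(c,[.442,-.229,.146]))
for k,ce,ax,a in blobs(c):
  if 200<ce[0]<440: print(ce,ax,plane(c,*ce,.182))"
```

```text
t 1.6 tcp [ 0.4449 -0.2253  0.2536] yaw 0.5 gap 0.0854 F [-1.8  0.2 -0.2] shift mm [ -3.1   4.  103.5]
[323.20817849 201.81537506] [322.73611224 189.44266641]
(325.7535095214844, 169.48731994628906) (44.88148880004883, 84.26768493652344) [ 0.46991844 -0.2306482   0.182     ]
(280.937255859375, 14.654396057128906) (36.6333122253418, 57.16864776611328) [ 0.58072927 -0.19719174  0.182     ]
```

View pics/w2.png

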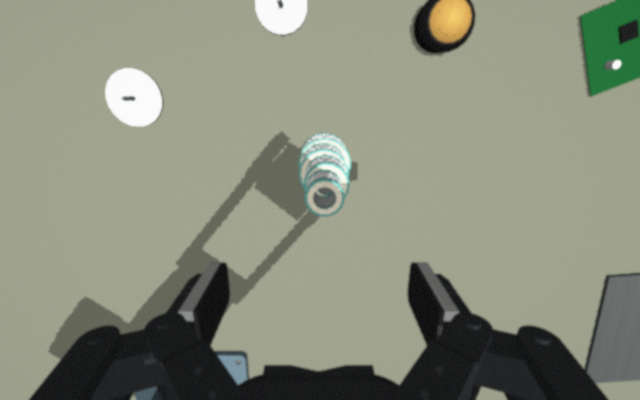

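The wrist view shows the stack straight below, with the top disc at about (325,198), within 3 mm of the estimate. The cleaner at (445,20) is well clear.

arm_command:
  steps:
    - {"gripper": 0, "x": 0, "y": 0, "z": 20, "roll": 0}
    - {"gripper": 0, "x": 0, "y": 0, "z": 50, "roll": 0}
    - {"gripper": 0, "x": 0, "y": 0, "z": 50, "roll": 0}

```text
time_s: 1.9
ee_pos: [0.4385, -0.2297, 0.1987]
orientation: [-3.136, -0.002, 0.012]
force: [-1.8, 1.0, -0.4]
finger_gap: 0.0856
grip_force: 0.0
```

```bash
python3 -c "
from h import *
go(.443,-.2295,.151)"
```

```text
t 1.9 tcp [ 0.4385 -0.2297  0.1987] yaw 0.08 gap 0.0856 F [-1.8  1.  -0.4] shift mm [ 4.9  0.1 47.7]
```

arm_command:
  steps:
    - {"gripper": 0, "x": 0, "y": 0, "z": 15, "roll": 0}
    - {"gripper": 0, "x": 0, "y": 0, "z": 30, "roll": 0}
    - {"gripper": 0, "x": 0, "y": 0, "z": 40, "roll": 0}
    - {"gripper": 0, "x": 0, "y": 0, "z": 47, "roll": 0}
    - {"gripper": 0, "x": 0, "y": 0, "z": 47, "roll": 0}

```text
time_s: 2.32
ee_pos: [0.4408, -0.2314, 0.1558]
orientation: [-3.14, 0.001, 0.003]
force: [0.2, 0.4, -0.6]
finger_gap: 0.0855
grip_force: 0.0
```

```bash
python3 -c "
from h import *
go(.443,-.2295,.151)
c=snap('side')
cv2.imwrite('pics/s1.png',cv2.resize(c['image'][90:190,320:440,::-1],None,fx=5,fy=5))
go(.443,-.2295,.151)"
```

```text
t 2.3167 tcp [ 0.4408 -0.2314  0.1558] yaw -0.03 gap 0.0855 F [ 0.2  0.4 -0.6] shift mm [ 2.2 -1.9  4.8]
t 2.3667 tcp [ 0.4413 -0.2316  0.1567] yaw -0.02 gap 0.0849 F [-0.1  0.4 -0.2] shift mm [ 1.7 -2.1  5.7]
```

View pics/s1.png

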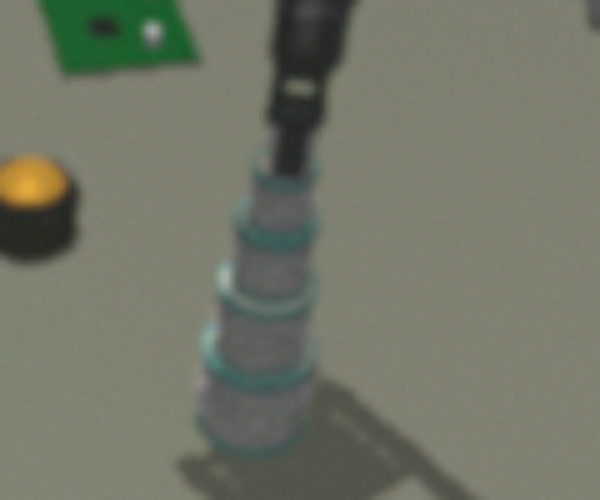

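The side view shows the near finger in front of the top reel, centred on it at about (290,150). I'll lower 5 mm and close.

arm_command:
  steps:
    - {"gripper": 0, "x": 2, "y": -2, "z": 5, "roll": 0}
    - {"gripper": 0.5, "x": 2, "y": -2, "z": 5, "roll": 0}
    - {"gripper": 1, "x": 2, "y": -2, "z": 5, "roll": 0}
    - {"gripper": 1, "x": 2, "y": -2, "z": 5, "roll": 0}
    - {"gripper": 1, "x": 2, "y": -2, "z": 5, "roll": 0}

```text
time_s: 2.78
ee_pos: [0.4439, -0.2294, 0.1522]
orientation: [3.141, 0.0, 0.001]
force: [0.7, -0.4, 0.2]
finger_gap: 0.0387
grip_force: 0.0
```

arm_command:
  steps:
    - {"gripper": 1, "x": 0, "y": 0, "z": 0, "roll": 0}
    - {"gripper": 1, "x": 0, "y": 0, "z": 0, "roll": 0}
    - {"gripper": 1, "x": 0, "y": 0, "z": 0, "roll": 0}
    - {"gripper": 1, "x": 0, "y": 0, "z": 0, "roll": 0}

```text
time_s: 3.12
ee_pos: [0.4437, -0.2293, 0.1519]
orientation: [3.142, -0.0, 0.0]
force: [0.1, 0.6, -0.3]
finger_gap: 0.0005
grip_force: 0.0
```

The fingers closed on nothing, so I'll look before moving.

```bash
python3 -c "
from h import *
c=snap('side');d=snap('top')
a=cv2.resize(c['image'][90:190,320:440,::-1],None,fx=4,fy=4);b=cv2.resize(d['image'][200:300,360:480,::-1],None,fx=4,fy=4)[:, :300]
cv2.imwrite('pics/s2.png',np.hstack([a,b]))
e=snap('wrist');cv2.imwrite('pics/w3.png',e['image'][:,:,::-1])"
```

```text
(no output)
```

View pics/s2.png

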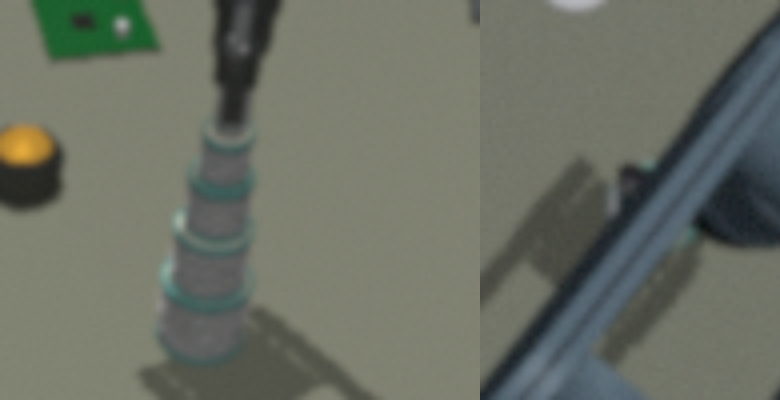

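View pics/w3.png

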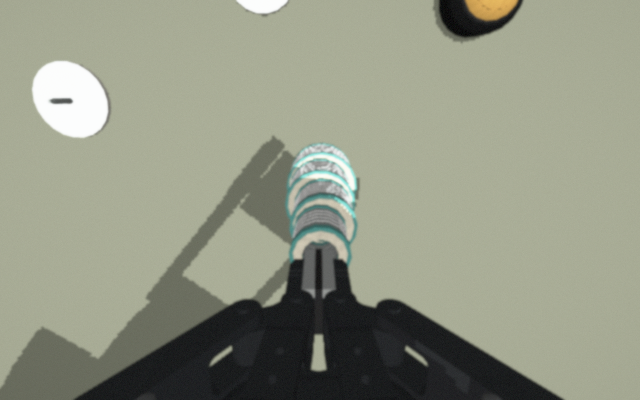

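The side and wrist views both show the shut tips ending over the top disc: side (232,122), wrist (320,250). The stack looks undisturbed. I'll compare the projected positions of the TCP and the disc with these pixels.

```bash
python3 -c "
from h import *
s=manip.sense();print(s['ee_pos'],s['force'],s['joint_pos'])
for n in ['wrist','side']:
  c=snap(n); print(n,c['position'],'tcp',proj(c,s['ee_pos']),'grasp',proj(c,s['ee_pos']+[0,0,.0187]),'disc',proj(c,[.442,-.229,.182]),'1st joint',proj(c,[.442,-.229,.146]),proj(c,[.442,-.229,.104]),proj(c,[.442,-.229,.056]),proj(c,[.442,-.229,.0]))
  im=c['image']; x0=320 if n=='wrist' else 372
  print([tuple(im[v,x0]) for v in (range(140,262,6) if n=='wrist' else range(110,185,4))])
"
```

```text
[ 0.4436789  -0.22929485  0.15181661] [0.53324189 0.75281597 0.03469304] [-7.00689247e-01  2.01792004e-01  1.71676407e+00 -3.50452705e-05
  1.22306894e+00  8.70164251e-01]
wrist [ 0.52815373 -0.22858212  0.33151322] tcp [318.89113546 234.83360683] grasp [318.98829511 248.87594738] disc [318.50200316 261.725323  ] 1st joint [318.40194547 233.3439275 ] [318.32064124 210.2819576 ] [318.25514138 191.70289933] [318.20073993 176.27191126]
[(np.uint8(170), np.uint8(174), np.uint8(150)), (np.uint8(186), np.uint8(190), np.uint8(188)), (np.uint8(151), np.uint8(200), np.uint8(194)), (np.uint8(186), np.uint8(208), np.uint8(194)), (np.uint8(152), np.uint8(153), np.uint8(150)), (np.uint8(143), np.uint8(183), np.uint8(177)), (np.uint8(249), np.uint8(250), np.uint8(242)), (np.uint8(160), np.uint8(165), np.uint8(163)), (np.uint8(141), np.uint8(140), np.uint8(137)), (np.uint8(68), np.uint8(109), np.uint8(106)), (np.uint8(202), np.uint8(198), np.uint8(179)), (np.uint8(73), np.uint8(116), np.uint8(110)), (np.uint8(133), np.uint8(133), np.uint8(131)), (np.uint8(124), np.uint8(126), np.uint8(123)), (np.ui
[... 724 characters left out ...]
128), np.uint8(128), np.uint8(117)), (np.uint8(67), np.uint8(85), np.uint8(82)), (np.uint8(93), np.uint8(93), np.uint8(92)), (np.uint8(90), np.uint8(93), np.uint8(92)), (np.uint8(61), np.uint8(92), np.uint8(88)), (np.uint8(94), np.uint8(95), np.uint8(95)), (np.uint8(96), np.uint8(96), np.uint8(94)), (np.uint8(88), np.uint8(105), np.uint8(98)), (np.uint8(83), np.uint8(91), np.uint8(90)), (np.uint8(97), np.uint8(98), np.uint8(97)), (np.uint8(97), np.uint8(97), np.uint8(96)), (np.uint8(68), np.uint8(96), np.uint8(92)), (np.uint8(97), np.uint8(98), np.uint8(98)), (np.uint8(100), np.uint8(102), np.uint8(101)), (np.uint8(89), np.uint8(94), np.uint8(92)), (np.uint8(80), np.uint8(84), np.uint8(74))]
```

```bash
python3 -c "
from h import *
c=snap('wrist')
print('largest foot pred',proj(c,[*T['largest'],.006]),'tip',proj(c,[*T['largest'],.032]))
for k,ce,ax,a in blobs(c): print(np.round(ce,1),np.round(ax,1))
for z in (.152,.165,.175,.185,.195): print(z,'front of finger',proj(c,[.4547,-.2293,z]),'rim front',proj(c,[.459,-.229,z]),'bore front',proj(c,[.452,-.229,z]))
cv2.imwrite('pics/w4.png',cv2.resize(c['image'][130:300,240:400,::-1],None,fx=3.5,fy=3.5,interpolation=2))
"
```

```text
largest foot pred [ 68.46650709 103.36585193] tip [ 47.05116042 104.32229213]
[318.4 356.9] [ 6.7 33.4]
[275.5 296.7] [ 4.1 16.7]
[320.2 251.6] [37.4 49.2]
[237.9 257.7] [73.5 96.2]
[328.9 185.5] [381.9 701.3]
0.152 front of finger [318.94114327 218.63034241] rim front [318.46458137 212.09220177] bore front [318.44533205 222.68706493]
0.165 front of finger [319.01119844 227.20514303] rim front [318.50260051 220.28641671] bore front [318.48157872 231.49461267]
0.175 front of finger [319.07191068 234.63636185] rim front [318.53557946 227.39432729] bore front [318.51297347 239.12319838]
0.185 front of finger [319.13969734 242.93349457] rim front [318.57243449 235.33764262] bore front [318.54800688 247.63593861]
0.195 front of finger [319.21587143 252.25725401] rim front [318.6138916 244.2728379] bore front [318.58735044 257.19599935]
```

View pics/w4.png

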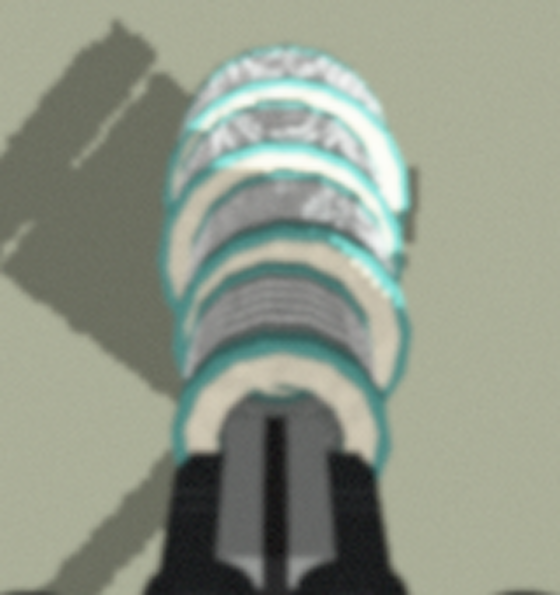

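The tips really do end about 35–40 mm above the reported TCP. Three things agree on this: the wrist view, with tips at (320,260) overlapping the disc from above; the side view, with tips at (378,120) instead of v = 131; and the empty close. The feet project correctly, so the arm kinematics are fine. I'll open, go 32 mm lower and close again.

arm_command:
  steps:
    - {"gripper": 0, "x": 0, "y": 0, "z": 0, "roll": 0}
    - {"gripper": 0, "x": 0, "y": 0, "z": 0, "roll": 0}
    - {"gripper": 0, "x": 0, "y": 0, "z": 0, "roll": 0}
    - {"gripper": 0, "x": 0, "y": 0, "z": 0, "roll": 0}
    - {"gripper": 0, "x": 0, "y": 0, "z": 0, "roll": 0}

```text
time_s: 3.83
ee_pos: [0.4437, -0.2293, 0.1518]
orientation: [-3.142, 0.0, 0.0]
force: [0.3, 0.1, -1.1]
finger_gap: 0.0605
grip_force: 0.0
```

arm_command:
  steps:
    - {"gripper": 0, "x": 0, "y": 0, "z": 0, "roll": 0}
    - {"gripper": 0, "x": 0, "y": 0, "z": 0, "roll": 0}
    - {"gripper": 0, "x": 0, "y": 0, "z": 0, "roll": 0}
    - {"gripper": 0, "x": 0, "y": 0, "z": 0, "roll": 0}
    - {"gripper": 0, "x": 0, "y": 0, "z": 0, "roll": 0}

```text
time_s: 4.25
ee_pos: [0.4437, -0.2293, 0.1518]
orientation: [-3.142, 0.0, -0.0]
force: [-0.2, 0.4, -0.6]
finger_gap: 0.0851
grip_force: 0.0
```

arm_command:
  steps:
    - {"gripper": 0, "x": 0, "y": 0, "z": 8, "roll": 0}
    - {"gripper": 0, "x": 0, "y": 0, "z": 16, "roll": 0}
    - {"gripper": 0, "x": 0, "y": 0, "z": 24, "roll": 0}
    - {"gripper": 0, "x": 0, "y": 0, "z": 32, "roll": 0}
    - {"gripper": 0, "x": 0, "y": 0, "z": 32, "roll": 0}

```text
time_s: 4.67
ee_pos: [0.4424, -0.2283, 0.1174]
orientation: [-3.139, 0.0, 0.005]
force: [0.4, 0.3, 0.5]
finger_gap: 0.0856
grip_force: 0.0
```

arm_command:
  steps:
    - {"gripper": 1, "x": 0, "y": 0, "z": 0, "roll": 0}
    - {"gripper": 1, "x": 0, "y": 0, "z": 0, "roll": 0}
    - {"gripper": 1, "x": 0, "y": 0, "z": 0, "roll": 0}
    - {"gripper": 1, "x": 0, "y": 0, "z": 0, "roll": 0}
    - {"gripper": 1, "x": 0, "y": 0, "z": 0, "roll": 0}

```text
time_s: 5.08
ee_pos: [0.4442, -0.2299, 0.1206]
orientation: [3.14, 0.0, 0.002]
force: [-0.7, -1.0, -0.6]
finger_gap: 0.0312
grip_force: 59.4
```

arm_command:
  steps:
    - {"gripper": 1, "x": 0, "y": 0, "z": 0, "roll": 0}
    - {"gripper": 1, "x": 0, "y": 0, "z": 0, "roll": 0}
    - {"gripper": 1, "x": 0, "y": 0, "z": 0, "roll": 0}

```text
time_s: 5.33
ee_pos: [0.4442, -0.2298, 0.1205]
orientation: [3.14, -0.0, 0.002]
force: [0.7, -0.6, 4.4]
finger_gap: 0.0315
grip_force: 60.0
```

```bash
python3 -c "
from h import *
go(.443,-.2295,.25)
c=snap('wrist');d=snap('side')
a=cv2.resize(c['image'][130:300,240:400,::-1],(400,425));b=cv2.resize(d['image'][90:190,340:420,::-1],(340,425))
cv2.imwrite('pics/g1.png',np.hstack([a,b]))"
```

```text
t 5.3333 tcp [ 0.4442 -0.2298  0.1205] yaw -0.0 gap 0.0315 F [ 0.7 -0.6  4.4] shift mm [-1.100e+00 -1.000e-01 -1.295e+02]
```

View pics/g1.png

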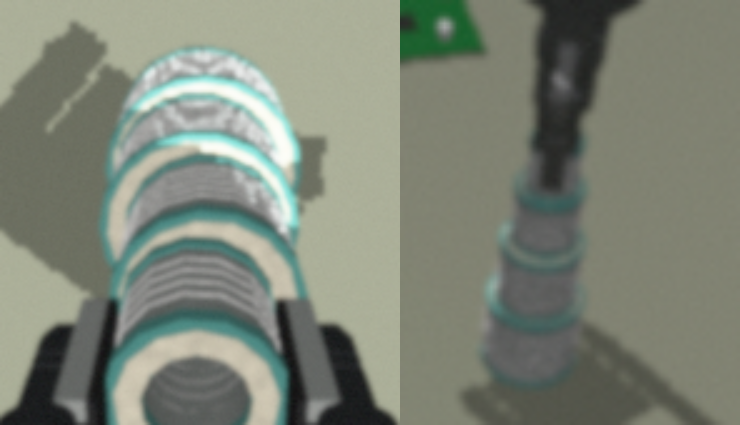

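The grip holds: gap 31.5 mm, 60 N, with the pads on the lower half of the top reel. In the wrist view the tips are at about (95,300) and (290,300), near the seam. So TCP z is the reel's underside minus about 26 mm. Next I'll lift and carry it.

arm_command:
  steps:
    - {"gripper": 1, "x": 0, "y": 0, "z": -5, "roll": 0}
    - {"gripper": 1, "x": 0, "y": 0, "z": -15, "roll": 0}
    - {"gripper": 1, "x": 0, "y": 0, "z": -30, "roll": 0}
    - {"gripper": 1, "x": 0, "y": 0, "z": -45, "roll": 0}
    - {"gripper": 1, "x": 0, "y": 0, "z": -60, "roll": 0}

```text
time_s: 5.85
ee_pos: [0.4433, -0.2289, 0.1806]
orientation: [-3.141, -0.0, 0.001]
force: [0.6, 0.2, -1.7]
finger_gap: 0.0318
grip_force: 59.5
```

arm_command:
  steps:
    - {"gripper": 1, "x": 5, "y": -10, "z": 0, "roll": 0}
    - {"gripper": 1, "x": 15, "y": -30, "z": 0, "roll": 0}
    - {"gripper": 1, "x": 30, "y": -60, "z": 0, "roll": 0}
    - {"gripper": 1, "x": 46, "y": -90, "z": 0, "roll": 0}
    - {"gripper": 1, "x": 62, "y": -120, "z": 0, "roll": 0}

```text
time_s: 6.27
ee_pos: [0.5057, -0.1071, 0.1792]
orientation: [-3.141, 0.002, 0.002]
force: [0.9, -0.1, -0.9]
finger_gap: 0.0315
grip_force: 59.6
```

arm_command:
  steps:
    - {"gripper": 1, "x": 16, "y": -30, "z": 0, "roll": 0}
    - {"gripper": 1, "x": 32, "y": -60, "z": 0, "roll": 0}
    - {"gripper": 1, "x": 48, "y": -90, "z": 0, "roll": 0}
    - {"gripper": 1, "x": 64, "y": -120, "z": 0, "roll": 0}
    - {"gripper": 1, "x": 80, "y": -150, "z": 0, "roll": 0}

```text
time_s: 6.68
ee_pos: [0.5855, 0.0435, 0.1789]
orientation: [-3.141, -0.0, 0.003]
force: [0.1, -1.1, -0.2]
finger_gap: 0.0312
grip_force: 59.6
```

arm_command:
  steps:
    - {"gripper": 1, "x": 16, "y": -30, "z": 0, "roll": 0}
    - {"gripper": 1, "x": 32, "y": -60, "z": 0, "roll": 0}
    - {"gripper": 1, "x": 48, "y": -90, "z": 0, "roll": 0}
    - {"gripper": 1, "x": 60, "y": -115, "z": 0, "roll": 0}
    - {"gripper": 1, "x": 66, "y": -130, "z": 0, "roll": 0}

```text
time_s: 7.1
ee_pos: [0.6517, 0.175, 0.1783]
orientation: [-3.14, -0.004, 0.003]
force: [0.6, 0.7, -1.2]
finger_gap: 0.0314
grip_force: 59.6
```

```bash
python3 -c "
from h import *
go(.6578,.181,.03)
d=snap('top');c=snap('side');go(.6578,.181,.03)
for n,c in (('t',d),('s',c)):
  for k,ce,ax,a in blobs(c):
    if len(k)<150:print(n,np.round(ce,1),np.round(ax,1),'at z.242',plane(c,*ce,.242).round(4))"
```

```text
t 7.1 tcp [0.6517 0.175  0.1783] yaw 0.13 gap 0.0314 F [ 0.6  0.7 -1.2] shift mm [  6.4  -5.8 148.3]
t 7.2 tcp [0.6512 0.1748 0.1781] yaw 0.21 gap 0.0314 F [ 0.8  0.4 -1.5] shift mm [  6.9  -6.  148. ]
t [107.2 298.2] [8.1 9.3] at z.242 [0.309 0.526 0.242]
t [410.  248.4] [13.5 18. ] at z.242 [ 0.439  -0.2097  0.242 ]
t [319.2 226. ] [22.7 23. ] at z.242 [0.4914 0.0129 0.242 ]
t [545.5 208.6] [ 3.2 10.6] at z.242 [ 0.5411 -0.5441  0.242 ]
t [383.5 191.9] [19.  19.6] at z.242 [ 0.579  -0.1463  0.242 ]
t [268.4 176.7] [4.7 5.8] at z.242 [0.615  0.1428 0.242 ]
t [195.6  66.6] [13.  34.6] at z.242 [0.9099 0.3446 0.242 ]
s [249.  383.6] [15.6 17.9] at z.242 [0.5319 0.4311 0.242 ]
s [332.5 337.4] [23.4 24.5] at z.242 [0.4395 0.3493 0.242 ]
s [248.9 282.2] [13.4 16.3] at z.242 [0.582  0.2946 0.242 ]
s [326.4 235.7] [24.2 29.4] at z.242 [0.4841 0.1828 0.242 ]
s [304.4 174.9] [15.9 21.7] at z.242 [0.5568 0.0501 0.242 ]
s [375.2 132.7] [ 9.9 15.3] at z.242 [ 0.4382 -0.1095  0.242 ]
```

arm_command:
  steps:
    - {"gripper": 1, "x": 6, "y": -6, "z": 30, "roll": 0}
    - {"gripper": 1, "x": 6, "y": -6, "z": 65, "roll": 0}
    - {"gripper": 1, "x": 6, "y": -6, "z": 100, "roll": 0}
    - {"gripper": 1, "x": 6, "y": -6, "z": 130, "roll": 0}
    - {"gripper": 1, "x": 6, "y": -6, "z": 148, "roll": 0}

```text
time_s: 7.62
ee_pos: [0.654, 0.1759, 0.0271]
orientation: [3.141, -0.001, -0.011]
force: [-0.5, -0.7, -1.5]
finger_gap: 0.0316
grip_force: 59.6
```

```bash
python3 -c "
from h import *
go(.6578,.181,-.018)
c=snap('side');d=snap('wrist');go(.6578,.181,-.018)
a=cv2.resize(c['image'][225:315,200:300,::-1],None,fx=4,fy=4)
b=cv2.resize(d['image'][100:400,180:460,::-1],(336,360))
cv2.imwrite('pics/p1.png',np.hstack([a,b]))
print('reel bottom',proj(c,[.6568,.181,.054]),'top',proj(c,[.6568,.181,.09]),'spindle top',proj(c,[.6568,.181,.032]))"
```

```text
t 7.6167 tcp [0.654  0.1759 0.0271] yaw -0.03 gap 0.0316 F [-0.5 -0.7 -1.5] shift mm [ 4.1 -5.1 45. ]
t 7.7167 tcp [0.6532 0.1758 0.0267] yaw -0.04 gap 0.0315 F [ 0.2 -0.5 -1.5] shift mm [ 5.1 -5.2 44.6]
reel bottom [247.174263   271.57012696] top [244.55538835 262.72990971] spindle top [248.68842207 276.68128993]
```

View pics/p1.png

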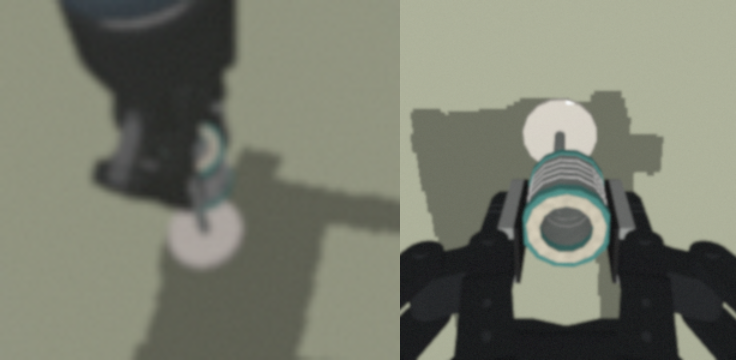

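The side crop shows the reel right above its foot, with the spindle at about (203,215). The wrist crop shows the spindle at u = 560 against the reel's 567, i.e. 5 mm to +y, which agrees with the state. Next I'll correct and lower.

arm_command:
  steps:
    - {"gripper": 1, "x": 4, "y": -5, "z": 0, "roll": 0}
    - {"gripper": 1, "x": 4, "y": -5, "z": 5, "roll": 0}
    - {"gripper": 1, "x": 4, "y": -5, "z": 15, "roll": 0}
    - {"gripper": 1, "x": 4, "y": -5, "z": 23, "roll": 0}
    - {"gripper": 1, "x": 4, "y": -5, "z": 30, "roll": 0}

```text
time_s: 8.13
ee_pos: [0.6618, 0.1817, 0.0016]
orientation: [-3.142, 0.0, -0.001]
force: [-0.1, 0.2, -1.4]
finger_gap: 0.031
grip_force: 59.6
```

```bash
python3 -c "
from h import *
go(.6578,.181,-.019)"
```

```text
t 8.1333 tcp [0.6618 0.1817 0.0016] yaw -0.0 gap 0.031 F [-0.1  0.2 -1.4] shift mm [-4.   0.7 20.6]
```

arm_command:
  steps:
    - {"gripper": 1, "x": -3, "y": 1, "z": 6, "roll": 0}
    - {"gripper": 1, "x": -3, "y": 1, "z": 11, "roll": 0}
    - {"gripper": 1, "x": -3, "y": 1, "z": 15, "roll": 0}
    - {"gripper": 1, "x": -3, "y": 1, "z": 18, "roll": 0}
    - {"gripper": 1, "x": -3, "y": 1, "z": 18, "roll": 0}

```text
time_s: 8.55
ee_pos: [0.6583, 0.1806, -0.017]
orientation: [3.141, -0.0, -0.002]
force: [-0.7, -0.5, -0.5]
finger_gap: 0.0313
grip_force: 59.6
```

arm_command:
  steps:
    - {"gripper": 1, "x": 0, "y": 0, "z": 0, "roll": 0}
    - {"gripper": 1, "x": 0, "y": 0, "z": 0, "roll": 0}

```text
time_s: 8.72
ee_pos: [0.6591, 0.1807, -0.0158]
orientation: [-3.142, 0.0, -0.001]
force: [0.1, -0.3, -1.8]
finger_gap: 0.0315
grip_force: 59.6
```

arm_command:
  steps:
    - {"gripper": 1, "x": 0, "y": 0, "z": 2, "roll": 0}
    - {"gripper": 1, "x": 0, "y": 0, "z": 3, "roll": 0}
    - {"gripper": 1, "x": 0, "y": 0, "z": 3, "roll": 0}
    - {"gripper": 1, "x": 0, "y": 0, "z": 3, "roll": 0}

```text
time_s: 9.05
ee_pos: [0.6587, 0.1807, -0.0192]
orientation: [-3.142, 0.0, 0.0]
force: [0.8, 0.4, -0.8]
finger_gap: 0.0314
grip_force: 59.6
```

arm_command:
  steps:
    - {"gripper": 1, "x": 0, "y": 0, "z": 1, "roll": 0}
    - {"gripper": 1, "x": 0, "y": 0, "z": 2, "roll": 0}
    - {"gripper": 1, "x": 0, "y": 0, "z": 2, "roll": 0}
    - {"gripper": 1, "x": 0, "y": 0, "z": 2, "roll": 0}

```text
time_s: 9.38
ee_pos: [0.6589, 0.1807, -0.0195]
orientation: [3.142, 0.0, 0.001]
force: [-2.2, -0.9, 8.1]
finger_gap: 0.0316
grip_force: 60.7
```

Contact came at TCP z = −19.5 mm, as predicted. Next is release, then rise.

arm_command:
  steps:
    - {"gripper": 0.3, "x": 0, "y": 0, "z": 0, "roll": 0}
    - {"gripper": 0, "x": 0, "y": 0, "z": 0, "roll": 0}
    - {"gripper": 0, "x": 0, "y": 0, "z": 0, "roll": 0}
    - {"gripper": 0, "x": 0, "y": 0, "z": 0, "roll": 0}
    - {"gripper": 0, "x": 0, "y": 0, "z": 0, "roll": 0}

```text
time_s: 9.8
ee_pos: [0.6587, 0.1807, -0.0214]
orientation: [3.142, -0.0, -0.0]
force: [-0.8, 1.2, -0.0]
finger_gap: 0.0855
grip_force: 0.0
```

arm_command:
  steps:
    - {"gripper": 0, "x": 0, "y": 0, "z": 0, "roll": 0}
    - {"gripper": 0, "x": 0, "y": 0, "z": 0, "roll": 0}
    - {"gripper": 0, "x": 0, "y": 0, "z": 0, "roll": 0}
    - {"gripper": 0, "x": 0, "y": 0, "z": 0, "roll": 0}
    - {"gripper": 0, "x": 0, "y": 0, "z": 0, "roll": 0}

```text
time_s: 10.22
ee_pos: [0.6587, 0.1807, -0.0212]
orientation: [-3.142, 0.0, 0.0]
force: [0.9, 0.2, -0.6]
finger_gap: 0.0856
grip_force: 0.0
```

arm_command:
  steps:
    - {"gripper": 0, "x": 0, "y": 0, "z": -30, "roll": 0}
    - {"gripper": 0, "x": 0, "y": 0, "z": -70, "roll": 0}
    - {"gripper": 0, "x": 0, "y": 0, "z": -110, "roll": 0}
    - {"gripper": 0, "x": 0, "y": 0, "z": -150, "roll": 0}
    - {"gripper": 0, "x": 0, "y": 0, "z": -190, "roll": 0}

```text
time_s: 10.63
ee_pos: [0.6584, 0.1806, 0.1707]
orientation: [3.142, -0.0, -0.0]
force: [1.0, 0.1, -0.2]
finger_gap: 0.0848
grip_force: 0.0
```

arm_command:
  steps:
    - {"gripper": 0, "x": -10, "y": 20, "z": 0, "roll": 0}
    - {"gripper": 0, "x": -26, "y": 50, "z": 0, "roll": 0}
    - {"gripper": 0, "x": -44, "y": 85, "z": 0, "roll": 0}
    - {"gripper": 0, "x": -62, "y": 120, "z": 0, "roll": 0}
    - {"gripper": 0, "x": -80, "y": 155, "z": 0, "roll": 0}

```text
time_s: 11.05
ee_pos: [0.5777, 0.0247, 0.169]
orientation: [3.141, 0.001, 0.001]
force: [0.3, -0.4, 0.4]
finger_gap: 0.0856
grip_force: 0.0
```

```bash
cat >> h.py <<'E'
def mid(c,p,z,r,lo):  # bright disc near predicted p at height z
    u,v=proj(c,[*p,z]); best=None
    for k,ce,ax,a in blobs(c,lo):
        d=np.hypot(ce[0]-u,ce[1]-v)
        if d<r and (best is None or d<best[0]): best=(d,ce,ax)
    if best: print('pred',np.round([u,v],1),'seen',np.round(best[1],1),np.round(best[2],1),'->',plane(c,*best[1],z).round(4))
    else: print('none near',u,v)
E
python3 -c "
from h import *
go(.443,-.2295,.17)
for n in ['top','side']:
  c=snap(n)
  for lo in (140,165): mid(c,T['smallest'],.042,15,lo); mid(c,(.442,-.229),.146,15,lo)"
```

```text
t 11.05 tcp [0.5777 0.0247 0.169 ] yaw 0.05 gap 0.0856 F [ 0.3 -0.4  0.4] shift mm [-134.9  254.    -1.1]
pred [264.9 177.8] seen [262.9 177.5] [ 5.7 10.1] -> [0.6576 0.1871 0.042 ]
pred [410.5 249.6] seen [409.7 248.3] [14.  19.5] -> [ 0.4453 -0.2268  0.146 ]
none near 264.9194715811389 177.76470758827372
pred [410.5 249.6] seen [411. 249.] [12.2 12.9] -> [ 0.4435 -0.2303  0.146 ]
pred [248.  274.4] seen [249.8 280. ] [17.2 24.3] -> [0.6482 0.1931 0.042 ]
pred [375.5 133.4] seen [375.2 132.7] [ 9.9 15.3] -> [ 0.443  -0.2316  0.146 ]
pred [248.  274.4] seen [249.6 275.7] [11.6 19.7] -> [0.6522 0.1833 0.042 ]
pred [375.5 133.4] seen [375.  132.9] [ 8.5 14.8] -> [ 0.4434 -0.2307  0.146 ]
```

The smallest reel is on its foot and reel_small is at about (0.4434, −0.2305). Next I'll go back over the stack.

arm_command:
  steps:
    - {"gripper": 0, "x": -17, "y": 33, "z": 0, "roll": 0}
    - {"gripper": 0, "x": -35, "y": 66, "z": 0, "roll": 0}
    - {"gripper": 0, "x": -53, "y": 100, "z": 0, "roll": 0}
    - {"gripper": 0, "x": -71, "y": 134, "z": 0, "roll": 0}
    - {"gripper": 0, "x": -89, "y": 168, "z": 0, "roll": 0}

```text
time_s: 11.57
ee_pos: [0.4893, -0.143, 0.1691]
orientation: [3.142, 0.001, 0.001]
force: [0.8, -0.1, 0.7]
finger_gap: 0.0855
grip_force: 0.0
```

arm_command:
  steps:
    - {"gripper": 0, "x": -15, "y": 30, "z": 0, "roll": 0}
    - {"gripper": 0, "x": -30, "y": 58, "z": 0, "roll": 0}
    - {"gripper": 0, "x": -40, "y": 76, "z": 0, "roll": 0}
    - {"gripper": 0, "x": -45, "y": 87, "z": 0, "roll": 0}
    - {"gripper": 0, "x": -45, "y": 87, "z": 0, "roll": 0}

```text
time_s: 11.98
ee_pos: [0.4445, -0.2311, 0.169]
orientation: [3.141, -0.004, 0.001]
force: [0.9, -0.2, -0.5]
finger_gap: 0.0854
grip_force: 0.0
```

```bash
python3 -c "
from h import *
go(.4434,-.2305,.082)
c=snap('wrist')
mid(c,(.4434,-.2305),.146,20,150);mid(c,(.4434,-.2305),.146,20,180)
go(.4434,-.2305,.082)
d=snap('top');print('smallest pred',proj(d,[*T['smallest'],.042]))
for lo in (120,140):mid(d,T['smallest'],.042,15,lo)"
```

```text
t 11.9833 tcp [ 0.4445 -0.2311  0.169 ] yaw -0.15 gap 0.0854 F [ 0.9 -0.2 -0.5] shift mm [-1.1 -0.7 87. ]
none near 317.91807865333095 222.08337165600722
none near 317.91807865333095 222.08337165600722
t 12.0333 tcp [ 0.445  -0.2297  0.1689] yaw -0.11 gap 0.0857 F [-0.3  0.4  0.4] shift mm [-1.6  0.9 86.9]
smallest pred [264.91947158 177.76470759]
pred [264.9 177.8] seen [266.2 179.5] [13.9 16.4] -> [0.6514 0.1769 0.042 ]
pred [264.9 177.8] seen [266.8 179.4] [11. 15.] -> [0.6519 0.1752 0.042 ]
```

arm_command:
  steps:
    - {"gripper": 0, "x": -2, "y": 1, "z": 15, "roll": 0}
    - {"gripper": 0, "x": -2, "y": 1, "z": 35, "roll": 0}
    - {"gripper": 0, "x": -2, "y": 1, "z": 55, "roll": 0}
    - {"gripper": 0, "x": -2, "y": 1, "z": 72, "roll": 0}
    - {"gripper": 0, "x": -2, "y": 1, "z": 80, "roll": 0}

```text
time_s: 12.5
ee_pos: [0.4425, -0.2277, 0.0867]
orientation: [-3.139, -0.003, 0.004]
force: [-0.1, 0.1, -0.9]
finger_gap: 0.0852
grip_force: 0.0
```

arm_command:
  steps:
    - {"gripper": 0, "x": 0, "y": 0, "z": 0, "roll": 0}
    - {"gripper": 0, "x": 0, "y": 0, "z": 3, "roll": 0}
    - {"gripper": 0, "x": 0, "y": 0, "z": 5, "roll": 0}
    - {"gripper": 0, "x": 0, "y": 0, "z": 5, "roll": 0}

```text
time_s: 12.83
ee_pos: [0.4433, -0.2304, 0.0844]
orientation: [3.141, 0.001, 0.002]
force: [1.1, 0.2, -0.0]
finger_gap: 0.085
grip_force: 0.0
```

arm_command:
  steps:
    - {"gripper": 1, "x": 0, "y": 0, "z": 0, "roll": 0}
    - {"gripper": 1, "x": 0, "y": 0, "z": 0, "roll": 0}
    - {"gripper": 1, "x": 0, "y": 0, "z": 0, "roll": 0}
    - {"gripper": 1, "x": 0, "y": 0, "z": 0, "roll": 0}
    - {"gripper": 1, "x": 0, "y": 0, "z": 0, "roll": 0}

```text
time_s: 13.25
ee_pos: [0.443, -0.2311, 0.0847]
orientation: [3.14, -0.0, 0.002]
force: [-1.1, -1.1, 4.1]
finger_gap: 0.0426
grip_force: 60.5
```

arm_command:
  steps:
    - {"gripper": 1, "x": 0, "y": 0, "z": 0, "roll": 0}
    - {"gripper": 1, "x": 0, "y": 0, "z": 0, "roll": 0}
    - {"gripper": 1, "x": 0, "y": 0, "z": 0, "roll": 0}

```text
time_s: 13.5
ee_pos: [0.4431, -0.2311, 0.0847]
orientation: [3.14, -0.0, 0.002]
force: [-1.7, -0.7, 5.0]
finger_gap: 0.0425
grip_force: 60.5
```

arm_command:
  steps:
    - {"gripper": 1, "x": 0, "y": 0, "z": -5, "roll": 0}
    - {"gripper": 1, "x": 0, "y": 0, "z": -15, "roll": 0}
    - {"gripper": 1, "x": 0, "y": 0, "z": -30, "roll": 0}
    - {"gripper": 1, "x": 0, "y": 0, "z": -45, "roll": 0}
    - {"gripper": 1, "x": 0, "y": 0, "z": -55, "roll": 0}

```text
time_s: 13.92
ee_pos: [0.4431, -0.2306, 0.1406]
orientation: [3.141, -0.0, 0.002]
force: [0.1, -0.7, -0.9]
finger_gap: 0.0425
grip_force: 61.0
```

arm_command:
  steps:
    - {"gripper": 1, "x": 0, "y": -10, "z": 0, "roll": 0}
    - {"gripper": 1, "x": 1, "y": -35, "z": 0, "roll": 0}
    - {"gripper": 1, "x": 2, "y": -65, "z": 0, "roll": 0}
    - {"gripper": 1, "x": 3, "y": -100, "z": 0, "roll": 0}
    - {"gripper": 1, "x": 4, "y": -135, "z": 0, "roll": 0}

```text
time_s: 14.33
ee_pos: [0.4458, -0.0933, 0.1382]
orientation: [-3.141, 0.002, 0.002]
force: [0.2, 0.7, -2.0]
finger_gap: 0.0424
grip_force: 61.1
```

arm_command:
  steps:
    - {"gripper": 1, "x": 0, "y": -35, "z": 0, "roll": 0}
    - {"gripper": 1, "x": 1, "y": -70, "z": 0, "roll": 0}
    - {"gripper": 1, "x": 2, "y": -105, "z": 0, "roll": 0}
    - {"gripper": 1, "x": 3, "y": -140, "z": 0, "roll": 0}
    - {"gripper": 1, "x": 4, "y": -175, "z": 0, "roll": 0}

```text
time_s: 14.75
ee_pos: [0.4494, 0.082, 0.1383]
orientation: [-3.141, 0.0, 0.002]
force: [0.9, 0.0, -2.5]
finger_gap: 0.0422
grip_force: 61.1
```

arm_command:
  steps:
    - {"gripper": 1, "x": 0, "y": -35, "z": 0, "roll": 0}
    - {"gripper": 1, "x": 1, "y": -70, "z": 0, "roll": 0}
    - {"gripper": 1, "x": 1, "y": -105, "z": 0, "roll": 0}
    - {"gripper": 1, "x": 1, "y": -135, "z": 0, "roll": 0}
    - {"gripper": 1, "x": 1, "y": -155, "z": 0, "roll": 0}

```text
time_s: 15.17
ee_pos: [0.4501, 0.2379, 0.1382]
orientation: [-3.141, -0.003, 0.002]
force: [0.5, -0.1, -1.9]
finger_gap: 0.0424
grip_force: 61.1
```

```bash
python3 -c "
from h import *
go(.452,.2585,.03)"
```

```text
t 15.1667 tcp [0.4501 0.2379 0.1382] yaw 0.11 gap 0.0424 F [ 0.5 -0.1 -1.9] shift mm [  2.1 -20.5 108.2]
```

arm_command:
  steps:
    - {"gripper": 1, "x": 2, "y": -12, "z": 10, "roll": 0}
    - {"gripper": 1, "x": 2, "y": -20, "z": 40, "roll": 0}
    - {"gripper": 1, "x": 2, "y": -20, "z": 70, "roll": 0}
    - {"gripper": 1, "x": 2, "y": -20, "z": 95, "roll": 0}
    - {"gripper": 1, "x": 2, "y": -20, "z": 105, "roll": 0}

```text
time_s: 15.58
ee_pos: [0.4501, 0.2536, 0.0294]
orientation: [3.139, 0.0, -0.011]
force: [0.0, -0.5, -1.4]
finger_gap: 0.0425
grip_force: 61.2
```

arm_command:
  steps:
    - {"gripper": 1, "x": 0, "y": 0, "z": 0, "roll": 0}
    - {"gripper": 1, "x": 0, "y": 0, "z": 0, "roll": 0}
    - {"gripper": 1, "x": 0, "y": 0, "z": 0, "roll": 0}

```text
time_s: 15.83
ee_pos: [0.4549, 0.2548, 0.035]
orientation: [-3.141, 0.001, -0.003]
force: [0.6, -0.1, -0.4]
finger_gap: 0.0425
grip_force: 61.2
```

```bash
python3 -c "
from h import *
go(.452,.2585,-.013)
c=snap('side');d=snap('wrist')
a=cv2.resize(c['image'][280:370,240:380,::-1],None,fx=3,fy=3)
b=cv2.resize(d['image'][100:400,180:460,::-1],(252,270))
s=c['image'][220:300,210:290,::-1]
cv2.imwrite('pics/p2.png',np.hstack([a,b,cv2.resize(s,(120,270))]))"
```

```text
t 15.8333 tcp [0.4549 0.2548 0.035 ] yaw -0.03 gap 0.0425 F [ 0.6 -0.1 -0.4] shift mm [-3.  -3.7 48. ]
```

View pics/p2.png

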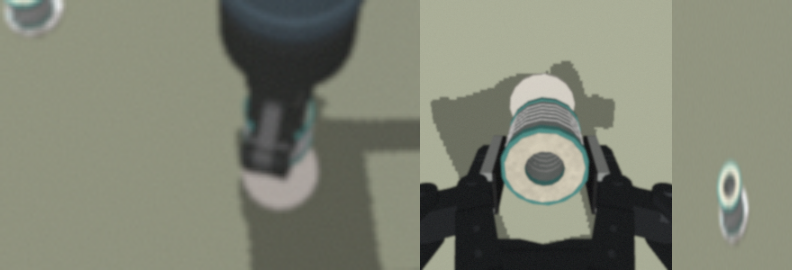

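The smallest reel stands upright on its foot (right crop, about (732,200)). Reel_small is held upright over its foot, and the wrist crop shows it centred to a few mm. Next I'll correct and lower.

arm_command:
  steps:
    - {"gripper": 1, "x": -2, "y": -3, "z": 5, "roll": 0}
    - {"gripper": 1, "x": -2, "y": -3, "z": 13, "roll": 0}
    - {"gripper": 1, "x": -2, "y": -3, "z": 20, "roll": 0}
    - {"gripper": 1, "x": -2, "y": -3, "z": 20, "roll": 0}
    - {"gripper": 1, "x": -2, "y": -3, "z": 20, "roll": 0}

```text
time_s: 16.35
ee_pos: [0.451, 0.2575, 0.013]
orientation: [3.141, 0.0, -0.003]
force: [0.6, -0.2, -2.3]
finger_gap: 0.0423
grip_force: 61.2
```

arm_command:
  steps:
    - {"gripper": 1, "x": 0, "y": 0, "z": 6, "roll": 0}
    - {"gripper": 1, "x": 0, "y": 0, "z": 12, "roll": 0}
    - {"gripper": 1, "x": 0, "y": 0, "z": 18, "roll": 0}
    - {"gripper": 1, "x": 0, "y": 0, "z": 23, "roll": 0}
    - {"gripper": 1, "x": 0, "y": 0, "z": 23, "roll": 0}

```text
time_s: 16.77
ee_pos: [0.4507, 0.2574, -0.0106]
orientation: [3.141, -0.0, -0.004]
force: [-0.2, 0.1, -1.1]
finger_gap: 0.0423
grip_force: 61.2
```

arm_command:
  steps:
    - {"gripper": 1, "x": 0, "y": 0, "z": 0, "roll": 0}
    - {"gripper": 1, "x": 0, "y": 0, "z": 2, "roll": 0}
    - {"gripper": 1, "x": 0, "y": 0, "z": 2, "roll": 0}
    - {"gripper": 1, "x": 0, "y": 0, "z": 2, "roll": 0}

```text
time_s: 17.1
ee_pos: [0.4519, 0.2577, -0.0111]
orientation: [-3.142, 0.0, -0.0]
force: [0.3, 0.6, -1.0]
finger_gap: 0.0424
grip_force: 61.2
```

Contact is expected at about −13.5 mm.

arm_command:
  steps:
    - {"gripper": 1, "x": 0, "y": 0, "z": 1, "roll": 0}
    - {"gripper": 1, "x": 0, "y": 0, "z": 2, "roll": 0}
    - {"gripper": 1, "x": 0, "y": 0, "z": 3, "roll": 0}
    - {"gripper": 1, "x": 0, "y": 0, "z": 3, "roll": 0}
    - {"gripper": 1, "x": 0, "y": 0, "z": 3, "roll": 0}

```text
time_s: 17.52
ee_pos: [0.452, 0.2578, -0.0133]
orientation: [-3.141, -0.0, -0.001]
force: [-1.9, -0.9, 6.5]
finger_gap: 0.0423
grip_force: 61.9
```

arm_command:
  steps:
    - {"gripper": 1, "x": 0, "y": 0, "z": 1, "roll": 0}
    - {"gripper": 1, "x": 0, "y": 0, "z": 1, "roll": 0}
    - {"gripper": 1, "x": 0, "y": 0, "z": 1, "roll": 0}

```text
time_s: 17.77
ee_pos: [0.4521, 0.2578, -0.0133]
orientation: [-3.141, -0.0, -0.002]
force: [-5.1, -3.1, 15.0]
finger_gap: 0.0425
grip_force: 62.7
```

Seated. Next: release, rise and return.

arm_command:
  steps:
    - {"gripper": 0.3, "x": 0, "y": 0, "z": 0, "roll": 0}
    - {"gripper": 0, "x": 0, "y": 0, "z": 0, "roll": 0}
    - {"gripper": 0, "x": 0, "y": 0, "z": 0, "roll": 0}
    - {"gripper": 0, "x": 0, "y": 0, "z": 0, "roll": 0}
    - {"gripper": 0, "x": 0, "y": 0, "z": 0, "roll": 0}

```text
time_s: 18.18
ee_pos: [0.4517, 0.2577, -0.0154]
orientation: [3.142, -0.0, -0.0]
force: [-0.7, 0.5, 0.5]
finger_gap: 0.0852
grip_force: 0.0
```

arm_command:
  steps:
    - {"gripper": 0, "x": 0, "y": 0, "z": 0, "roll": 0}
    - {"gripper": 0, "x": 0, "y": 0, "z": 0, "roll": 0}
    - {"gripper": 0, "x": 0, "y": 0, "z": -10, "roll": 0}
    - {"gripper": 0, "x": 0, "y": 0, "z": -40, "roll": 0}
    - {"gripper": 0, "x": 0, "y": 0, "z": -75, "roll": 0}

```text
time_s: 18.6
ee_pos: [0.4497, 0.257, 0.0592]
orientation: [3.14, -0.0, -0.008]
force: [0.9, -0.1, 0.7]
finger_gap: 0.0855
grip_force: 0.0
```

arm_command:
  steps:
    - {"gripper": 0, "x": 0, "y": 20, "z": -35, "roll": 0}
    - {"gripper": 0, "x": 0, "y": 45, "z": -60, "roll": 0}
    - {"gripper": 0, "x": -1, "y": 80, "z": -70, "roll": 0}
    - {"gripper": 0, "x": -2, "y": 115, "z": -70, "roll": 0}
    - {"gripper": 0, "x": -2, "y": 150, "z": -70, "roll": 0}

```text
time_s: 19.02
ee_pos: [0.4502, 0.1066, 0.1319]
orientation: [3.142, 0.002, 0.006]
force: [0.9, 0.1, -0.2]
finger_gap: 0.0853
grip_force: 0.0
```

arm_command:
  steps:
    - {"gripper": 0, "x": -1, "y": 38, "z": 0, "roll": 0}
    - {"gripper": 0, "x": -2, "y": 76, "z": 0, "roll": 0}
    - {"gripper": 0, "x": -3, "y": 114, "z": 0, "roll": 0}
    - {"gripper": 0, "x": -4, "y": 150, "z": 0, "roll": 0}
    - {"gripper": 0, "x": -5, "y": 185, "z": 0, "roll": 0}

```text
time_s: 19.43
ee_pos: [0.4444, -0.0792, 0.1307]
orientation: [3.141, -0.001, 0.002]
force: [0.2, -0.8, 0.4]
finger_gap: 0.0852
grip_force: 0.0
```

```bash
python3 -c "
from h import *
go(.4434,-.2305,.042)
for n in ['top','side']:
  c=snap(n)
  for lo in (140,165): print(n);mid(c,T['small'],.048,15,lo); mid(c,(.443,-.23),.104,15,lo)
c=snap('side')
cv2.imwrite('pics/s3.png',c['image'][100:,200:460,::-1])"
```

```text
t 19.4333 tcp [ 0.4444 -0.0792  0.1307] yaw -0.02 gap 0.0852 F [ 0.2 -0.8  0.4] shift mm [ -1.  151.3  88.8]
top
pred [235.7 245.9] seen [237.9 246.7] [15.8 17.9] -> [0.4499 0.2521 0.048 ]
pred [408.  250.1] seen [408.2 250.3] [15.7 18.7] -> [ 0.4424 -0.2306  0.104 ]
top
pred [235.7 245.9] seen [235.6 245.6] [10.5 11.6] -> [0.4529 0.2589 0.048 ]
pred [408.  250.1] seen [408.  249.9] [13.2 14.8] -> [ 0.4435 -0.2302  0.104 ]
side
pred [333.2 328. ] seen [332.7 333.1] [24.  30.3] -> [0.451  0.2687 0.048 ]
pred [373.4 145.5] seen [380.1 146.6] [4.  9.4] -> [ 0.4249 -0.2297  0.104 ]
side
pred [333.2 328. ] seen [332.5 332.2] [23. 28.] -> [0.4517 0.267  0.048 ]
none near 373.3909631236687 145.5488215804628
```

View pics/s3.png

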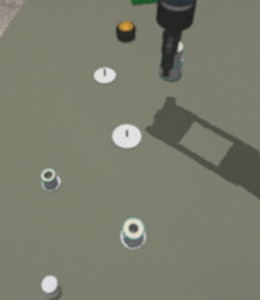

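The first two reels sit upright on their feet: crop (50,178) and (133,232). Next is reel_large at (0.4435, −0.2305).

arm_command:
  steps:
    - {"gripper": 0, "x": 0, "y": 35, "z": 0, "roll": 0}
    - {"gripper": 0, "x": -1, "y": 70, "z": 0, "roll": 0}
    - {"gripper": 0, "x": -1, "y": 105, "z": 0, "roll": 0}
    - {"gripper": 0, "x": -1, "y": 135, "z": 0, "roll": 0}
    - {"gripper": 0, "x": -1, "y": 151, "z": 0, "roll": 0}

```text
time_s: 20.0
ee_pos: [0.4442, -0.2302, 0.1304]
orientation: [3.14, -0.001, 0.001]
force: [0.1, -0.5, -0.3]
finger_gap: 0.0853
grip_force: 0.0
```

arm_command:
  steps:
    - {"gripper": 0, "x": 0, "y": 0, "z": 0, "roll": 0}
    - {"gripper": 0, "x": 0, "y": 0, "z": 0, "roll": 0}
    - {"gripper": 0, "x": 0, "y": 0, "z": 0, "roll": 0}

```text
time_s: 20.25
ee_pos: [0.4437, -0.2265, 0.1298]
orientation: [-3.14, -0.002, 0.001]
force: [1.5, 0.2, 0.3]
finger_gap: 0.0854
grip_force: 0.0
```

```bash
python3 -c "
from h import *
go(.4435,-.2305,.042)"
```

```text
t 20.25 tcp [ 0.4437 -0.2265  0.1298] yaw 0.06 gap 0.0854 F [1.5 0.2 0.3] shift mm [-0.1  4.1 87.8]
```

arm_command:
  steps:
    - {"gripper": 0, "x": 0, "y": 2, "z": 15, "roll": 0}
    - {"gripper": 0, "x": 0, "y": 2, "z": 35, "roll": 0}
    - {"gripper": 0, "x": 0, "y": 2, "z": 55, "roll": 0}
    - {"gripper": 0, "x": 0, "y": 2, "z": 75, "roll": 0}
    - {"gripper": 0, "x": 0, "y": 2, "z": 86, "roll": 0}

```text
time_s: 20.67
ee_pos: [0.4429, -0.2273, 0.0421]
orientation: [-3.139, -0.003, 0.003]
force: [-0.8, -1.0, -0.0]
finger_gap: 0.0857
grip_force: 0.0
```

arm_command:
  steps:
    - {"gripper": 0, "x": 0, "y": 0, "z": 0, "roll": 0}
    - {"gripper": 0, "x": 0, "y": 0, "z": 0, "roll": 0}
    - {"gripper": 0, "x": 0, "y": 0, "z": 0, "roll": 0}
    - {"gripper": 0, "x": 0, "y": 0, "z": 0, "roll": 0}

```text
time_s: 21.0
ee_pos: [0.4446, -0.2303, 0.045]
orientation: [3.14, 0.001, 0.003]
force: [-0.8, -0.2, -1.1]
finger_gap: 0.0853
grip_force: 0.0
```

arm_command:
  steps:
    - {"gripper": 1, "x": 0, "y": 0, "z": 0, "roll": 0}
    - {"gripper": 1, "x": 0, "y": 0, "z": 0, "roll": 0}
    - {"gripper": 1, "x": 0, "y": 0, "z": 0, "roll": 0}
    - {"gripper": 1, "x": 0, "y": 0, "z": 0, "roll": 0}
    - {"gripper": 1, "x": 0, "y": 0, "z": 0, "roll": 0}

```text
time_s: 21.42
ee_pos: [0.4442, -0.2307, 0.0451]
orientation: [3.141, -0.001, 0.002]
force: [-1.0, 2.2, 9.0]
finger_gap: 0.0521
grip_force: 61.8
```

arm_command:
  steps:
    - {"gripper": 1, "x": 0, "y": 0, "z": 0, "roll": 0}
    - {"gripper": 1, "x": 0, "y": 0, "z": 0, "roll": 0}
    - {"gripper": 1, "x": 0, "y": 0, "z": 0, "roll": 0}

```text
time_s: 21.67
ee_pos: [0.4442, -0.2307, 0.045]
orientation: [3.141, -0.001, 0.002]
force: [-0.8, 0.8, 8.1]
finger_gap: 0.0522
grip_force: 61.8
```

arm_command:
  steps:
    - {"gripper": 1, "x": 0, "y": 0, "z": -5, "roll": 0}
    - {"gripper": 1, "x": 0, "y": 0, "z": -15, "roll": 0}
    - {"gripper": 1, "x": 0, "y": 0, "z": -30, "roll": 0}
    - {"gripper": 1, "x": 0, "y": 0, "z": -42, "roll": 0}
    - {"gripper": 1, "x": 0, "y": 0, "z": -50, "roll": 0}

```text
time_s: 22.08
ee_pos: [0.4441, -0.2307, 0.0954]
orientation: [3.141, -0.0, 0.002]
force: [0.0, 0.1, -1.3]
finger_gap: 0.0524
grip_force: 63.2
```

arm_command:
  steps:
    - {"gripper": 1, "x": 10, "y": -3, "z": 0, "roll": 0}
    - {"gripper": 1, "x": 35, "y": -10, "z": 0, "roll": 0}
    - {"gripper": 1, "x": 65, "y": -20, "z": 0, "roll": 0}
    - {"gripper": 1, "x": 95, "y": -30, "z": 0, "roll": 0}
    - {"gripper": 1, "x": 125, "y": -40, "z": 0, "roll": 0}

```text
time_s: 22.5
ee_pos: [0.5701, -0.1894, 0.0933]
orientation: [-3.141, 0.001, 0.001]
force: [-0.2, -0.6, -2.0]
finger_gap: 0.052
grip_force: 63.1
```

arm_command:
  steps:
    - {"gripper": 1, "x": 25, "y": -7, "z": 0, "roll": 0}
    - {"gripper": 1, "x": 43, "y": -12, "z": 0, "roll": 0}
    - {"gripper": 1, "x": 53, "y": -14, "z": 0, "roll": 0}
    - {"gripper": 1, "x": 55, "y": -14, "z": 15, "roll": 0}
    - {"gripper": 1, "x": 55, "y": -14, "z": 30, "roll": 0}

```text
time_s: 22.92
ee_pos: [0.6258, -0.1756, 0.0634]
orientation: [3.141, 0.002, 0.003]
force: [-0.5, -0.1, -2.8]
finger_gap: 0.0519
grip_force: 63.2
```

arm_command:
  steps:
    - {"gripper": 1, "x": 0, "y": 0, "z": 15, "roll": 0}
    - {"gripper": 1, "x": 0, "y": 0, "z": 25, "roll": 0}
    - {"gripper": 1, "x": 0, "y": 0, "z": 25, "roll": 0}
    - {"gripper": 1, "x": 0, "y": 0, "z": 25, "roll": 0}

```text
time_s: 23.25
ee_pos: [0.6233, -0.1758, 0.0379]
orientation: [-3.141, 0.0, 0.003]
force: [0.3, -1.1, -1.7]
finger_gap: 0.052
grip_force: 63.1
```

```bash
python3 -c "
from h import *
go(.624,-.1765,-.005)"
```

```text
t 23.25 tcp [ 0.6233 -0.1758  0.0379] yaw -0.0 gap 0.052 F [ 0.3 -1.1 -1.7] shift mm [ 0.8  0.7 42.9]
```

Within 1 mm of the target. Now to lower it.

arm_command:
  steps:
    - {"gripper": 1, "x": 1, "y": 1, "z": 5, "roll": 0}
    - {"gripper": 1, "x": 1, "y": 1, "z": 13, "roll": 0}
    - {"gripper": 1, "x": 1, "y": 1, "z": 21, "roll": 0}
    - {"gripper": 1, "x": 1, "y": 1, "z": 28, "roll": 0}
    - {"gripper": 1, "x": 1, "y": 1, "z": 34, "roll": 0}

```text
time_s: 23.67
ee_pos: [0.6243, -0.1772, 0.0038]
orientation: [-3.141, 0.0, 0.001]
force: [-0.4, 0.6, -2.6]
finger_gap: 0.0526
grip_force: 63.2
```

arm_command:
  steps:
    - {"gripper": 1, "x": 0, "y": 0, "z": 2, "roll": 0}
    - {"gripper": 1, "x": 0, "y": 0, "z": 4, "roll": 0}
    - {"gripper": 1, "x": 0, "y": 0, "z": 6, "roll": 0}
    - {"gripper": 1, "x": 0, "y": 0, "z": 6, "roll": 0}
    - {"gripper": 1, "x": 0, "y": 0, "z": 6, "roll": 0}

```text
time_s: 24.08
ee_pos: [0.6249, -0.1773, -0.001]
orientation: [3.141, -0.0, 0.0]
force: [0.0, -0.3, -2.1]
finger_gap: 0.0522
grip_force: 63.2
```

arm_command:
  steps:
    - {"gripper": 1, "x": 0, "y": 0, "z": 1, "roll": 0}
    - {"gripper": 1, "x": 0, "y": 0, "z": 2, "roll": 0}
    - {"gripper": 1, "x": 0, "y": 0, "z": 2, "roll": 0}
    - {"gripper": 1, "x": 0, "y": 0, "z": 2, "roll": 0}

```text
time_s: 24.42
ee_pos: [0.6247, -0.1773, -0.0031]
orientation: [3.142, -0.0, 0.0]
force: [-0.2, 1.2, -0.8]
finger_gap: 0.0521
grip_force: 63.2
```

arm_command:
  steps:
    - {"gripper": 1, "x": 0, "y": 0, "z": 1, "roll": 0}
    - {"gripper": 1, "x": 0, "y": 0, "z": 2, "roll": 0}
    - {"gripper": 1, "x": 0, "y": 0, "z": 2, "roll": 0}
    - {"gripper": 1, "x": 0, "y": 0, "z": 2, "roll": 0}

```text
time_s: 24.75
ee_pos: [0.6248, -0.1774, -0.0048]
orientation: [3.141, -0.0, 0.0]
force: [-1.5, -0.2, 1.4]
finger_gap: 0.0519
grip_force: 63.5
```

arm_command:
  steps:
    - {"gripper": 1, "x": 0, "y": 0, "z": 0.5, "roll": 0}
    - {"gripper": 1, "x": 0, "y": 0, "z": 1, "roll": 0}
    - {"gripper": 1, "x": 0, "y": 0, "z": 1, "roll": 0}

```text
time_s: 25.0
ee_pos: [0.6249, -0.1774, -0.0049]
orientation: [3.141, -0.0, 0.001]
force: [-3.4, 0.6, 7.6]
finger_gap: 0.0518
grip_force: 64.2
```

Seated. Next: release and return to the last reel, rising 100 mm (the open tips need to clear 62 mm).

arm_command:
  steps:
    - {"gripper": 0.3, "x": 0, "y": 0, "z": 0, "roll": 0}
    - {"gripper": 0, "x": 0, "y": 0, "z": 0, "roll": 0}
    - {"gripper": 0, "x": 0, "y": 0, "z": 0, "roll": 0}
    - {"gripper": 0, "x": 0, "y": 0, "z": 0, "roll": 0}
    - {"gripper": 0, "x": 0, "y": 0, "z": 0, "roll": 0}

```text
time_s: 25.42
ee_pos: [0.6247, -0.1773, -0.0064]
orientation: [-3.141, 0.0, 0.0]
force: [0.9, -0.2, -1.0]
finger_gap: 0.0855
grip_force: 0.0
```

arm_command:
  steps:
    - {"gripper": 0, "x": 0, "y": 0, "z": 0, "roll": 0}
    - {"gripper": 0, "x": 0, "y": 0, "z": -10, "roll": 0}
    - {"gripper": 0, "x": 0, "y": 0, "z": -35, "roll": 0}
    - {"gripper": 0, "x": 0, "y": 0, "z": -65, "roll": 0}
    - {"gripper": 0, "x": 0, "y": 0, "z": -90, "roll": 0}

```text
time_s: 25.83
ee_pos: [0.6249, -0.1774, 0.0859]
orientation: [3.141, -0.0, 0.001]
force: [0.4, -0.6, 1.8]
finger_gap: 0.0856
grip_force: 0.0
```

arm_command:
  steps:
    - {"gripper": 0, "x": -25, "y": 7, "z": 0, "roll": 0}
    - {"gripper": 0, "x": -55, "y": 16, "z": 0, "roll": 0}
    - {"gripper": 0, "x": -90, "y": 26, "z": 0, "roll": 0}
    - {"gripper": 0, "x": -120, "y": 35, "z": 0, "roll": 0}
    - {"gripper": 0, "x": -145, "y": 43, "z": 0, "roll": 0}

```text
time_s: 26.25
ee_pos: [0.4777, -0.2204, 0.0846]
orientation: [3.141, 0.0, -0.0]
force: [-0.5, -0.3, -0.4]
finger_gap: 0.0853
grip_force: 0.0
```

```bash
python3 -c "
from h import *
go(.4435,-.2305,-.004)
for n in ['top','side']:
  c=snap(n)
  for lo in (140,165): print(n);mid(c,T['large'],.054,15,lo); mid(c,(.443,-.23),.056,15,lo)
go(.4435,-.2305,-.004)"
```

```text
t 26.25 tcp [ 0.4777 -0.2204  0.0846] yaw 0.01 gap 0.0853 F [-0.5 -0.3 -0.4] shift mm [-34.2  10.1  88.6]
top
pred [385.4 189. ] seen [385.5 189.9] [16.1 20.4] -> [ 0.6212 -0.1766  0.054 ]
none near 404.9004681152963 251.04012128013676
top
pred [385.4 189. ] seen [385.4 188.8] [13.7 15.3] -> [ 0.6244 -0.1763  0.054 ]
none near 404.9004681152963 251.04012128013676
side
pred [303.7 162.5] seen [303.6 162.5] [13.1 19.1] -> [ 0.6239 -0.1764  0.054 ]
none near 371.5491914325434 158.8266176991474
side
pred [303.7 162.5] seen [303.5 162.5] [11.4 17.3] -> [ 0.6242 -0.1761  0.054 ]
none near 371.5491914325434 158.8266176991474
t 26.35 tcp [ 0.4764 -0.2208  0.0845] yaw -0.14 gap 0.0854 F [ 0.4 -0.8  1.1] shift mm [-32.8   9.8  88.6]
```

Reel_large is seated (both views within 1 mm). Next I'll check reel_largest with the wrist camera.

arm_command:
  steps:
    - {"gripper": 0, "x": -12, "y": 4, "z": 0, "roll": 0}
    - {"gripper": 0, "x": -24, "y": 8, "z": 0, "roll": 0}
    - {"gripper": 0, "x": -32, "y": 10, "z": 0, "roll": 0}
    - {"gripper": 0, "x": -32, "y": 10, "z": 0, "roll": 0}
    - {"gripper": 0, "x": -32, "y": 10, "z": 0, "roll": 0}

```text
time_s: 26.77
ee_pos: [0.4477, -0.2304, 0.0839]
orientation: [-3.142, 0.001, -0.0]
force: [0.5, 0.0, -0.0]
finger_gap: 0.0855
grip_force: 0.0
```

```bash
python3 -c "
from h import *
go(.4435,-.2305,-.004)
c=snap('wrist','w9.png');print(proj(c,[.4435,-.2305,.056]))
im=c['image']; m=((im[:,:,0]>150)&(im[:,:,2]>140)).astype(np.uint8)
t=((im[:,:,1].astype(int)-im[:,:,0]>30)).astype(np.uint8)
v,u=np.nonzero(t[150:330,200:440]);print('teal',u.min()+200,u.max()+200,v.min()+150,v.max()+150)
s=snap('top');go(.4435,-.2305,-.004)"
```

```text
t 26.7667 tcp [ 0.4477 -0.2304  0.0839] yaw -0.03 gap 0.0855 F [ 0.5  0.  -0. ] shift mm [-4.3  0.1 87.9]
[318.90396871 223.4639784 ]
teal 276 364 160 259
t 26.8667 tcp [ 0.4483 -0.2303  0.0839] yaw 0.0 gap 0.0855 F [-0.1  0.2 -0.1] shift mm [-4.8  0.2 87.9]
```

View pics/w9.png

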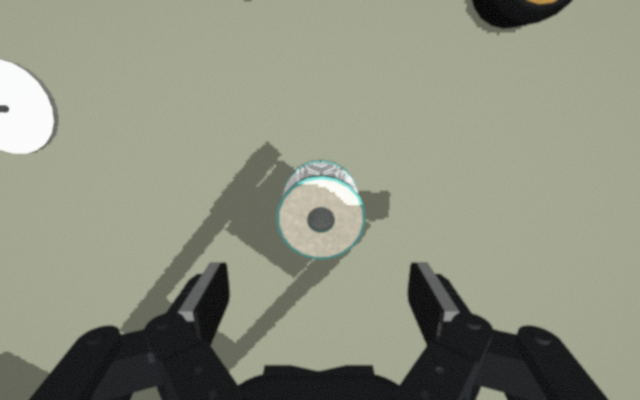

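The wrist view shows the largest reel's bore at (320,219), which matches the estimate once the known 4–5 px camera bias is allowed for. The fingers straddle it at u = 220 and 415.

arm_command:
  steps:
    - {"gripper": 0, "x": -4, "y": 1, "z": 15, "roll": 0}
    - {"gripper": 0, "x": -4, "y": 1, "z": 35, "roll": 0}
    - {"gripper": 0, "x": -4, "y": 1, "z": 55, "roll": 0}
    - {"gripper": 0, "x": -4, "y": 1, "z": 75, "roll": 0}
    - {"gripper": 0, "x": -4, "y": 1, "z": 87, "roll": 0}

```text
time_s: 27.28
ee_pos: [0.4435, -0.2304, -0.0051]
orientation: [-3.14, -0.001, 0.002]
force: [-0.3, 0.1, 0.5]
finger_gap: 0.0853
grip_force: 0.0
```

arm_command:
  steps:
    - {"gripper": 0, "x": 0, "y": 0, "z": 0, "roll": 0}
    - {"gripper": 0, "x": 0, "y": 0, "z": 0, "roll": 0}
    - {"gripper": 0, "x": 0, "y": 0, "z": 0, "roll": 0}
    - {"gripper": 0, "x": 0, "y": 0, "z": 0, "roll": 0}

```text
time_s: 27.62
ee_pos: [0.4447, -0.2319, -0.0022]
orientation: [3.14, 0.0, 0.003]
force: [0.4, 0.2, -0.2]
finger_gap: 0.0856
grip_force: 0.0
```

arm_command:
  steps:
    - {"gripper": 1, "x": 0, "y": 0, "z": 0, "roll": 0}
    - {"gripper": 1, "x": 0, "y": 0, "z": 0, "roll": 0}
    - {"gripper": 1, "x": 0, "y": 0, "z": 0, "roll": 0}
    - {"gripper": 1, "x": 0, "y": 0, "z": 0, "roll": 0}
    - {"gripper": 1, "x": 0, "y": 0, "z": 0, "roll": 0}

```text
time_s: 28.03
ee_pos: [0.4444, -0.232, -0.0015]
orientation: [3.14, 0.0, 0.003]
force: [-3.0, 1.0, 9.5]
finger_gap: 0.0625
grip_force: 62.8
```

arm_command:
  steps:
    - {"gripper": 1, "x": 0, "y": 0, "z": 0, "roll": 0}
    - {"gripper": 1, "x": 0, "y": 0, "z": 0, "roll": 0}
    - {"gripper": 1, "x": 0, "y": 0, "z": 0, "roll": 0}

```text
time_s: 28.28
ee_pos: [0.4444, -0.232, -0.0015]
orientation: [3.14, 0.0, 0.003]
force: [-2.5, 1.4, 10.5]
finger_gap: 0.0628
grip_force: 62.8
```

arm_command:
  steps:
    - {"gripper": 1, "x": 0, "y": 0, "z": -5, "roll": 0}
    - {"gripper": 1, "x": 0, "y": 0, "z": -15, "roll": 0}
    - {"gripper": 1, "x": 0, "y": 0, "z": -32, "roll": 0}
    - {"gripper": 1, "x": 0, "y": 0, "z": -50, "roll": 0}
    - {"gripper": 1, "x": 0, "y": 0, "z": -60, "roll": 0}

```text
time_s: 28.7
ee_pos: [0.4441, -0.2316, 0.0587]
orientation: [3.141, -0.0, 0.002]
force: [0.8, -0.6, -5.4]
finger_gap: 0.0623
grip_force: 67.0
```

arm_command:
  steps:
    - {"gripper": 1, "x": 3, "y": -10, "z": 0, "roll": 0}
    - {"gripper": 1, "x": 10, "y": -35, "z": 0, "roll": 0}
    - {"gripper": 1, "x": 19, "y": -65, "z": 0, "roll": 0}
    - {"gripper": 1, "x": 28, "y": -95, "z": 0, "roll": 0}
    - {"gripper": 1, "x": 37, "y": -125, "z": 0, "roll": 0}

```text
time_s: 29.12
ee_pos: [0.4801, -0.1042, 0.056]
orientation: [-3.14, 0.002, 0.002]
force: [0.3, -0.0, -4.5]
finger_gap: 0.0624
grip_force: 67.0
```

arm_command:
  steps:
    - {"gripper": 1, "x": 9, "y": -30, "z": 0, "roll": 0}
    - {"gripper": 1, "x": 18, "y": -60, "z": 0, "roll": 0}
    - {"gripper": 1, "x": 27, "y": -90, "z": 0, "roll": 0}
    - {"gripper": 1, "x": 34, "y": -114, "z": 0, "roll": 0}
    - {"gripper": 1, "x": 37, "y": -124, "z": 0, "roll": 0}

```text
time_s: 29.53
ee_pos: [0.5172, 0.0217, 0.056]
orientation: [-3.14, -0.004, 0.002]
force: [-0.1, -1.7, -5.8]
finger_gap: 0.0619
grip_force: 67.2
```

arm_command:
  steps:
    - {"gripper": 1, "x": 0, "y": 0, "z": 5, "roll": 0}
    - {"gripper": 1, "x": 0, "y": 0, "z": 10, "roll": 0}
    - {"gripper": 1, "x": 0, "y": 0, "z": 15, "roll": 0}
    - {"gripper": 1, "x": 0, "y": 0, "z": 15, "roll": 0}
    - {"gripper": 1, "x": 0, "y": 0, "z": 15, "roll": 0}

```text
time_s: 29.95
ee_pos: [0.5169, 0.0167, 0.0411]
orientation: [-3.141, 0.003, 0.003]
force: [-0.1, -0.7, -4.6]
finger_gap: 0.0621
grip_force: 67.2
```

```bash
python3 -c "
from h import *
go(.5182,.0176,.0045)"
```

```text
t 29.95 tcp [0.5169 0.0167 0.0411] yaw -0.1 gap 0.0621 F [-0.1 -0.7 -4.6] shift mm [ 1.4 -0.9 36.6]
```

arm_command:
  steps:
    - {"gripper": 1, "x": 1, "y": 0, "z": 5, "roll": 0}
    - {"gripper": 1, "x": 1, "y": 0, "z": 12, "roll": 0}
    - {"gripper": 1, "x": 1, "y": 0, "z": 19, "roll": 0}
    - {"gripper": 1, "x": 1, "y": 0, "z": 25, "roll": 0}
    - {"gripper": 1, "x": 1, "y": 0, "z": 30, "roll": 0}

```text
time_s: 30.37
ee_pos: [0.5182, 0.0176, 0.0108]
orientation: [-3.141, 0.0, 0.002]
force: [-0.1, -0.5, -5.0]
finger_gap: 0.0619
grip_force: 67.2
```

arm_command:
  steps:
    - {"gripper": 1, "x": 0, "y": 0, "z": 1, "roll": 0}
    - {"gripper": 1, "x": 0, "y": 0, "z": 3, "roll": 0}
    - {"gripper": 1, "x": 0, "y": 0, "z": 4, "roll": 0}
    - {"gripper": 1, "x": 0, "y": 0, "z": 4, "roll": 0}
    - {"gripper": 1, "x": 0, "y": 0, "z": 4, "roll": 0}

```text
time_s: 30.78
ee_pos: [0.5189, 0.0177, 0.008]
orientation: [3.142, 0.0, 0.001]
force: [-0.0, -0.8, -5.0]
finger_gap: 0.0624
grip_force: 67.2
```

arm_command:
  steps:
    - {"gripper": 1, "x": 0, "y": 0, "z": 1, "roll": 0}
    - {"gripper": 1, "x": 0, "y": 0, "z": 2, "roll": 0}
    - {"gripper": 1, "x": 0, "y": 0, "z": 2, "roll": 0}
    - {"gripper": 1, "x": 0, "y": 0, "z": 2, "roll": 0}

```text
time_s: 31.12
ee_pos: [0.5187, 0.0177, 0.0058]
orientation: [3.142, -0.0, -0.0]
force: [0.2, 0.3, -5.3]
finger_gap: 0.0618
grip_force: 67.2
```

arm_command:
  steps:
    - {"gripper": 1, "x": 0, "y": 0, "z": 1, "roll": 0}
    - {"gripper": 1, "x": 0, "y": 0, "z": 2, "roll": 0}
    - {"gripper": 1, "x": 0, "y": 0, "z": 2, "roll": 0}
    - {"gripper": 1, "x": 0, "y": 0, "z": 2, "roll": 0}

```text
time_s: 31.45
ee_pos: [0.5189, 0.0177, 0.0046]
orientation: [3.141, 0.0, 0.001]
force: [-3.4, 0.9, 4.9]
finger_gap: 0.0622
grip_force: 68.1
```

arm_command:
  steps:
    - {"gripper": 1, "x": 0, "y": 0, "z": 0.5, "roll": 0}
    - {"gripper": 1, "x": 0, "y": 0, "z": 1, "roll": 0}
    - {"gripper": 1, "x": 0, "y": 0, "z": 1, "roll": 0}

```text
time_s: 31.7
ee_pos: [0.519, 0.0177, 0.0045]
orientation: [3.141, 0.0, 0.002]
force: [-5.3, 0.4, 14.4]
finger_gap: 0.0623
grip_force: 69.1
```

Seated. Now release, rise and check.

arm_command:
  steps:
    - {"gripper": 0.15, "x": 0, "y": 0, "z": 0, "roll": 0}
    - {"gripper": 0, "x": 0, "y": 0, "z": 0, "roll": 0}
    - {"gripper": 0, "x": 0, "y": 0, "z": 0, "roll": 0}
    - {"gripper": 0, "x": 0, "y": 0, "z": 0, "roll": 0}
    - {"gripper": 0, "x": 0, "y": 0, "z": 0, "roll": 0}

```text
time_s: 32.12
ee_pos: [0.5189, 0.0176, 0.0027]
orientation: [-3.142, 0.0, -0.0]
force: [0.6, 0.1, -0.7]
finger_gap: 0.0854
grip_force: 0.0
```

arm_command:
  steps:
    - {"gripper": 0, "x": 0, "y": 0, "z": 0, "roll": 0}
    - {"gripper": 0, "x": 0, "y": 0, "z": -10, "roll": 0}
    - {"gripper": 0, "x": 0, "y": 0, "z": -40, "roll": 0}
    - {"gripper": 0, "x": 0, "y": 0, "z": -80, "roll": 0}
    - {"gripper": 0, "x": 0, "y": 0, "z": -120, "roll": 0}

```text
time_s: 32.53
ee_pos: [0.5176, 0.0179, 0.124]
orientation: [-3.141, 0.0, 0.004]
force: [0.8, -0.8, -0.1]
finger_gap: 0.0854
grip_force: 0.0
```

arm_command:
  steps:
    - {"gripper": 0, "x": -25, "y": 20, "z": -10, "roll": 0}
    - {"gripper": 0, "x": -45, "y": 45, "z": -20, "roll": 0}
    - {"gripper": 0, "x": -65, "y": 75, "z": -20, "roll": 0}
    - {"gripper": 0, "x": -75, "y": 100, "z": -20, "roll": 0}
    - {"gripper": 0, "x": -75, "y": 100, "z": -20, "roll": 0}

```text
time_s: 32.95
ee_pos: [0.4423, -0.0858, 0.144]
orientation: [3.139, -0.005, 0.001]
force: [0.2, -0.0, 0.1]
finger_gap: 0.0853
grip_force: 0.0
```

```bash
python3 -c "
from h import *
c=snap('side');d=snap('top')
H=dict(smallest=.042,small=.048,large=.054,largest=.062)
for k in T:
  for c_ in (c,d): print(k,end=' ');mid(c_,T[k],H[k],15,165)
cv2.imwrite('pics/end.png',np.hstack([c['image'][100:,200:460,::-1],d['image'][100:,150:470,::-1]]))
go(.5,0,.2)"
```

```text
smallest pred [248.  274.4] seen [249.7 275.9] [11.5 19.4] -> [0.6519 0.1837 0.042 ]
smallest none near 264.9194715811389 177.76470758827372
small pred [333.2 328. ] seen [332.5 332.2] [23. 28.] -> [0.4517 0.267  0.048 ]
small pred [235.7 245.9] seen [235.6 245.6] [10.7 11.6] -> [0.4528 0.2588 0.048 ]
large pred [303.7 162.5] seen [303.5 162.5] [11.2 17.2] -> [ 0.6242 -0.1763  0.054 ]
large pred [385.4 189. ] seen [385.4 188.7] [13.4 14.6] -> [ 0.6246 -0.1764  0.054 ]
largest pred [326.6 221.9] seen [326.3 222.5] [19.2 24.6] -> [0.5176 0.0196 0.062 ]
largest pred [318.8 224. ] seen [318.3 223.6] [18.1 18.7] -> [0.5184 0.019  0.062 ]
t 33.05 tcp [ 0.4437 -0.083   0.1436] yaw -0.16 gap 0.0859 F [ 0.5  0.1 -0.7] shift mm [ 56.1 -83.1 -56.3]
```

View pics/end.png

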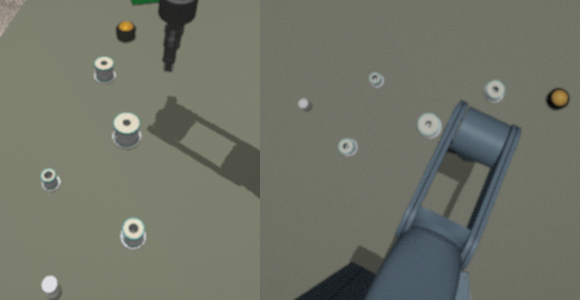

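All four reels stand upright on their own feet: side crop (104,68), (127,128), (50,179) and (133,232). The jar and the cleaner have not moved, and the gripper is clear.

```bash
python3 -c "
from rig import manip
print(manip.sign_off())"
```

```text
the job is handed in; nothing more can be done
None
```

All four reels are seated upright on their matching stands, smallest to largest, the jar and the tip cleaner have not moved, and the job is handed in at about 33 s on the clock (no verdict was returned).

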